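# Reload the angled spring-loaded cup dispenser

## Robot

A 6-joint arm with a two-finger parallel gripper is mounted at the origin on a cart in front of the work surface, level with it; the furniture and walls round the work are solid. World frame = base frame: x ahead of the robot, y to its left, z up, the work surface at z = 0. Lengths are in m, angles in rad, forces in N, time in s.
With the tool pointing down it reaches from about 0.3 to 1 m from the base axis. Payload 5.1 kg.
Tool frame: the origin (TCP) lies at the very end of the fingers, on their centre line; the grasp point (between the pads) lies 19 mm behind it; z points along the fingers, y is the line along which they close (so a half turn about z gives the same grasp; the last joint's range is limited). The gripper opens to 95 mm and grips with 3 to 60 N. Pads are 20 mm wide; open, the fingers measure 119 mm over their backs; the gripper's body (75 mm by 180 mm) begins 59 mm behind the grasp point.
Start: joints at [-1.371, 0.124, 1.65, -0, 1.367, -0.083], TCP at [0.181, -0.624, 0.215] pointing down, gripper open.
Joint ranges: [-2.61, 2.61], [-1.02, 2.33], [0.03, 2.71], [-1.35, 4.49], [0.32, 2.68], [-2.91, 2.91]. Speed limits (rad/s): [2.57, 2.57, 3.14, 3.14, 3.14, 3.14].

## Interface

Orientations are given as a rotation vector (axis times angle).
In Python, from bench import * gives the robot as it stands. The module is installed in compiled form; this text tells all that it offers.
- The arm moves only by the tool play_rows, never from a script. Its argument "plan" is a list of rows, each an object of numbers: "rx", "ry", "rz": the turn, a rotation vector about the tool's x, y, z in rad; "tx", "ty", "tz": the shift along the tool's x, y, z in mm; "jaw": the opening in per cent of the stroke, from 0 (shut) to 100 (fully open). A call has 1 to 20 rows; each row shifts and turns the commanded pose from where the row before left it, along the tool's axes as they then stand; what a row does not reach is not made up. A row lasts 1/12 s, in which the tool goes at most 41.7 mm and 7.16 degrees, less where a joint would pass 70% of its speed; a pose out of reach is approached as far as the arm can. A call with a gripper value outside its range is refused whole. The fingers move at their own pace and stop on an object; "force" is the grip in N (left out, the last holds). Time passes only in rows, so rows that do not move let the fingers close. It gives the time, the measured TCP pose, the force, the opening and the grip force at its end, in the units of the state.
- read_state(): the state, without advancing time (a new reading comes with each control period).
- capture(name): name is "scene" or "top" or "wrist"; returns a dict with "pixels" (420x560x3 uint8, red, green, blue), "z_map" (420x560 float32, m along the optical axis (not along the pixel's ray), 0 where there is no reading), "camera_matrix" (3x3 intrinsics, pixels), "xyz" and "orientation" of the camera in the world. Camera axes: x right, y up, looking along -z (the intrinsics and any distortion apply to the point x, -y, -z); pixel columns grow to the right and rows downward; lengths in m; the calibration is good to about 2 mm. A picture is of the moment at which its call begins.
- job_done(): hands the job in; it is judged then, once.
The state is a dict: "clock": time; "qpos": joint angles; "dq": joint speeds; "effort": joint torques, N m; "tool_pos": TCP position; "tcp_rot": TCP orientation; "force": force on the tool from outside, world axes, zero at the start; "wrist_torque": the same for the moment, N m; "opening": opening from 0.0 (shut) to 1.0 (fully open); "finger_force": force on a finger pad.
Only numpy, scipy, OpenCV 4.12 (cv2) and the standard library are available. Lean on these libraries where they do the work, as an engineer would, in place of code of your own. Each camera call takes 0.05 s, during which the arm holds its last target. There are 200 camera calls.

## Task

The two washed white cups have dried upside down on the tray; put them away in the spring-loaded cup dispenser, which leans towards you. Load them one at a time and still upside down, in line with its slanting tube: press each cup down against the spring until its rim has gone under the catches and it stays down when you let go, the second one nested over the first. Press firmly but do not ram the cups when they come up against the stop, and leave the mug, the kitchen timer and the jam jar where they stand.

Things in the scene. Friction and masses are not known exactly. Their poses are not given: they have to be found in the camera images.
- dispenser: Cup dispenser fixed to the worktop: a steel tube with a black collar, held at a slant between two steel side plates (85 mm apart over their outsides, up to 123 mm high) on a base plate 165 x 104 mm. Origin: on the worktop under the middle of the base. The tube leans 30 degrees from vertical towards this body's -x. Its place and turn vary.
- magazine: The slanting tube, part of the dispenser. Origin: centre of its mouth, level with the collar's outer face (118 mm above the worktop). z: the tube's axis, out of the mouth, 30 degrees from vertical. The collar is 92 mm across outside, 10.5 mm deep, and flares inwards from 80 mm at its face to a 71 mm bore 6 mm down. The tube goes 100 mm down from the mouth.
- catches (a point): Point on the tube's axis 20 mm below the mouth. Three white sprung wedges round the bore (sloped on top, flat beneath) catch a cup's rim bead; pushing a rim past them adds 4 to 7 N. They sit on an adjustable sleeve of unknown setting: their flat undersides lie 8 mm above to 8 mm below this point, so a held cup's open end is 17 to 33 mm below the mouth.
- follower_top (a point): Centre of the top of the round grey platform (59 mm across) in the tube. Empty, it is level with the mouth. It slides down the axis against a spring: 2 N to start it, 0.07 N more per mm (4 N with one cup held, 7 N with two). A ledge on the sleeve stops the lower cup hard 3 mm past where the second is caught; that depth varies with the sleeve and must be felt.
- cup_1: White stoneware cup without handle, 70 mm high, 0.1 to 0.2 kg, standing upside down. Origin: centre of the rim's open end (underneath as it stands); z: from there to the closed foot. From the open end: rim bead 68 mm across, 5 mm high; body 60 mm across up to a flat shoulder at 37 mm; straight round foot 48 mm across from 37 to 70 mm (grip here), its end flat.
- cup_2: Cup of the same shape and size as cup_1, with the same origin and axes; either may be loaded first. Hollow, 55 mm across inside up to the shoulder: it goes over another cup's foot until its rim rests on that cup's shoulder, so nested cups are 37 mm apart.
- tray: Shallow green tray 141 (x) x 201 (y) x 22 mm, fixed on the worktop, inner floor 4 mm high. Origin: centre of its underside. The cups stand on it side by side along its y, about 86 mm apart.
- mug: Spotted white mug 82 x 114 x 91 mm, loose bystander. Origin: under its middle.
- egg_timer: Round red and white kitchen timer, 64 mm across, 55 mm high, loose bystander. Origin: centre of its underside.
- jam_jar: Jam jar with a lid, 66 mm across, 99 mm high, loose bystander. Origin: centre of its underside.
Mind the look-alikes: they are no part of the job. What is shaped like the cup_1 but blue or turquoise is not meant.

How it is judged:
By the outcome, as a careful person would: the job done as asked, in the order asked, and still so for the second after the job is handed in, with the robot touching nothing.
It also fails if it takes over 58 s, if anything falls off the work surface, if the arm or the gripper's body presses on something with over 40 N, if the wrist force passes 120 N, or if a joint passes its speed limit or range.

## Working session

There is one attempt and no reset: what is moved stays moved. The work goes in short steps, Python scripts to look and compute and a tool call to move; the robot and the scene stay as the last step left them, time stands still between calls to the robot, and variables do not carry over. Pictures are saved under pics/ and viewed, at most 10 in all, crops included, and the job is handed in when it is done.

Besides the shell and the picture viewer there is one more tool, called after "Request:" as name(argument=value, ...), one argument or row to a line, values as JSON. play_rows: Moves the arm, as the interface text tells. Its arguments: {"type":"object","properties":{"plan":{"type":"array","items":{"type":"object","properties":{"rx":{"type":"number"},"ry":{"type":"number"},"rz":{"type":"number"},"tx":{"type":"number"},"ty":{"type":"number"},"tz":{"type":"number"},"jaw":{"type":"number"}}}},"force":{"type":"number"}},"required":["plan"]}

```bash
mkdir -p pics
cat > h.py <<'E'
from bench import *
import numpy as np, cv2
from scipy.spatial.transform import Rotation as R
def Rm(o):
    o=np.array(o,float)
    if o.shape==(3,3): return o
    return R.from_quat(o).as_matrix() if o.size==4 else R.from_rotvec(o).as_matrix()
def cloud(c):
    """world point for every pixel"""
    K=c["camera_matrix"]; z=c["z_map"]; v,u=np.mgrid[0:420,0:560]
    p=np.dstack([(u-K[0,2])/K[0,0]*z,-(v-K[1,2])/K[1,1]*z,-z])
    return p@Rm(c["orientation"]).T+np.array(c["xyz"])
E
python3 - <<'E'
from h import *
for n in ("scene","top"):
    c=capture(n); print(n,c["xyz"],c["orientation"],c["camera_matrix"], c.keys())
    cv2.imwrite(f"pics/{n}.png",c["pixels"][...,::-1]); np.savez(n,**c)
print(read_state())
E
```

```text
scene [0.13095384 0.87218268 0.60633993] [ 0.34918762 -1.27582673 -2.32844556] [[397.47639978   0.         280.3040843 ]
 [  0.         397.47639978 212.1366911 ]
 [  0.           0.           1.        ]] dict_keys(['pixels', 'z_map', 'camera_matrix', 'xyz', 'orientation'])
top [0.34458363 0.19386226 1.38144629] [ 0.13329778 -0.12710545 -1.57514209] [[444.306182     0.         283.08719325]
 [  0.         444.306182   202.79616242]
 [  0.           0.           1.        ]] dict_keys(['pixels', 'z_map', 'camera_matrix', 'xyz', 'orientation'])
{'clock': 0.1, 'qpos': array([-1.37061199e+00,  1.24442392e-01,  1.65153164e+00, -3.42085847e-05,
        1.36751657e+00, -8.25920674e-02]), 'dq': array([ 0.00150092,  0.00021773, -0.00241754,  0.00058023, -0.0013302 ,
       -0.00059317]), 'effort': array([ 6.55162185e-04, -4.18880439e+01, -3.61097288e+01,  7.77404965e-02,
        4.61918372e-02, -6.40893495e-05]), 'tool_pos': array([ 0.18121563, -0.62361848,  0.21351179]), 'tcp_rot': array([-3.10836838e+00, -4.42449763e-01,  2.27577126e-04]), 'force': array([ 0.14867075, -1.08740785,  0.06418873]), 'wrist_torque': array([0.01540928, 0.03233197, 0.01037072]), 'finger_force': 0.0, 'opening': 1.0013232666124765}
```

View pics/scene.png

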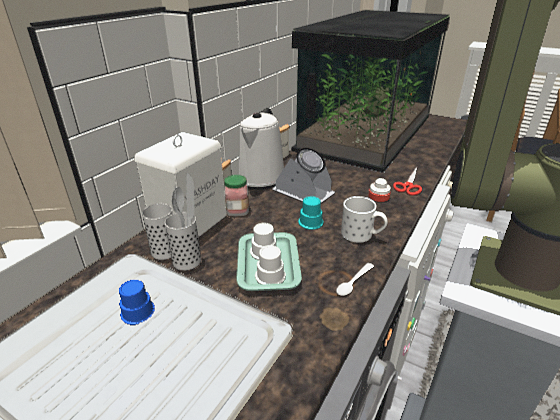

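View pics/top.png

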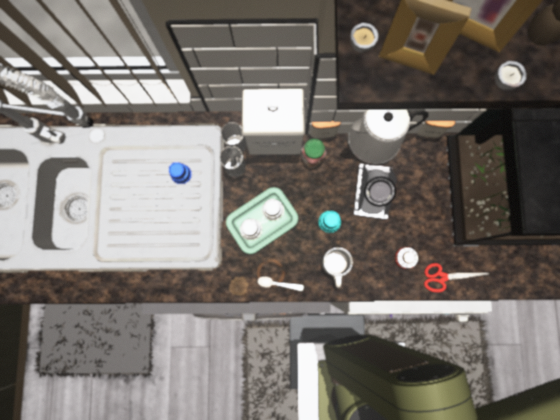

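Scene view: the white cups stand at about (263,237) and (270,265) on the green tray. In the top view they are at (272,208) and (251,228). The blue cup (134,300) and the turquoise cup (312,212) are look-alikes and don't count: they are the wrong colour and not on the tray. The dispenser is at (304,175) in the scene view and (375,190) in the top view. Next I measure, and make one enlarged crop.

Run:
```python
from h import *
for n,boxes in (("scene",{"c1":(245,285,218,250),"c2":(250,295,243,290),"disp":(270,335,145,205)}),("top",{"c1":(260,287,195,222),"c2":(238,264,215,242),"disp":(352,400,160,222)})):
    c=dict(np.load(n+".npz")); P=cloud(c); hsv=cv2.cvtColor(c["pixels"],cv2.COLOR_RGB2HSV)
    for k,(a,b,r0,r1) in boxes.items():
        p=P[r0:r1,a:b].reshape(-1,3); h=hsv[r0:r1,a:b].reshape(-1,3)
        if k!="disp":
            m=(h[:,1]<40)&(h[:,2]>130); q=p[m]; zt=np.percentile(q[:,2],95)
            t=q[q[:,2]>zt-.006]; print(n,k,"ztop",zt,len(t),"mid",(t.min(0)+t.max(0))/2,"ext",np.ptp(t,axis=0),"mean",t.mean(0))
            (x,y),rad=cv2.minEnclosingCircle(t[:,:2].astype(np.float32)); print("  circ",x,y,rad)
        else:
            m=(h[:,2]<75)&(p[:,2]>.07)&(p[:,2]<.16); q=p[m]; print(n,"collar",len(q),q.min(0),q.max(0),(q.min(0)+q.max(0))/2)
    m=cv2.inRange(hsv,(60,40,60),(85,255,255))>0; m&=(P[...,2]>.01)&(P[...,2]<.035)
    if n=="top": 
        m[:, :220]=0;m[:,305:]=0
        q=P[m]; print("tray",len(q),cv2.minAreaRect(q[:,:2].astype(np.float32)),np.percentile(q[:,2],[5,95]))
a=dict(np.load("scene.npz"))["pixels"][130:290,225:345]; b=dict(np.load("top.npz"))["pixels"][150:260,220:410]
a=cv2.resize(a,None,fx=3.3,fy=3.3,interpolation=2); b=cv2.resize(b,(396,229),interpolation=2)
im=np.zeros((528,796,3),np.uint8); im[:,:396]=a[:528]; im[:229,400:796]=b
d=cv2.resize(dict(np.load("top.npz"))["pixels"][155:225,340:420],(320,280),interpolation=2); im[240:520,400:720]=d
cv2.imwrite("pics/crop.png",im[...,::-1])
```

```text
scene c1 ztop 0.0739776637406502 263 mid [0.35307407 0.54063759 0.33735906] ext [0.44424046 0.66309016 0.53796175] mean [0.5347628  0.25719967 0.08044584]
  circ 0.3460037410259247 0.5431311130523682 0.3931920826435089
scene c2 ztop 0.07325893810786936 279 mid [0.32369637 0.57511415 0.3368254 ] ext [0.38548507 0.59413705 0.53902907] mean [0.48721732 0.31230224 0.07968372]
  circ 0.31718143820762634 0.5763546228408813 0.34966394305229187
scene collar 137 [ 0.55084089 -0.12862323  0.08608094] [ 0.6325288  -0.03647704  0.13991727] [ 0.59168485 -0.08255013  0.11299911]
top c1 ztop 0.07656008251651263 164 mid [0.45986797 0.2229953  0.72610181] ext [0.23056867 0.05826608 1.31068894] mean [0.54973185 0.23040977 0.09040036]
  circ 0.4598679542541504 0.2155306339263916 0.11740300059318542
top c2 ztop 0.0759186217364125 184 mid [0.43001926 0.25723586 0.72579274] ext [0.17087126 0.12674719 1.31130709] mean [0.49159434 0.29680088 0.08812728]
  circ 0.4269275665283203 0.25409477949142456 0.10212194919586182
top collar 218 [ 0.55033793 -0.13440291  0.07001204] [ 0.65363765 -0.03813588  0.13572593] [ 0.60198779 -0.0862694   0.10286899]
tray 389 ((0.5185799598693848, 0.2633855640888214), (0.14029371738433838, 0.19611260294914246), 31.601926803588867) [0.01062022 0.02554016]
```

View pics/crop.png

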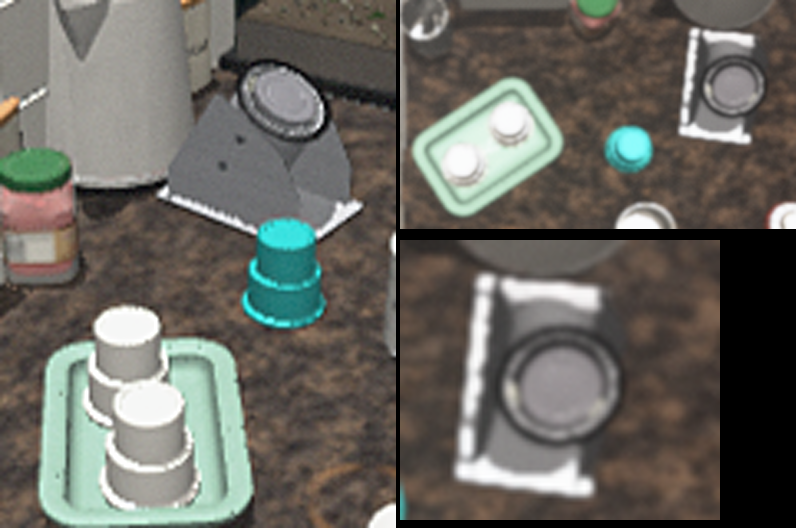

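The crop shows both white cups upside down on the green tray, with the turquoise cup apart. The dispenser's collar faces towards the robot, and its white-edged base has its long axis along image-vertical, roughly world x. Next come cleaner estimates.

```bash
cat >> h.py <<'E'
def px(c,p):
    q=(np.atleast_2d(p)-np.array(c["xyz"]))@Rm(c["orientation"]); K=c["camera_matrix"]
    return np.c_[K[0,2]+K[0,0]*q[:,0]/-q[:,2],K[1,2]+K[1,1]*q[:,1]/q[:,2]]
def rays(c,uv):
    K=c["camera_matrix"];uv=np.atleast_2d(uv)
    d=np.c_[(uv[:,0]-K[0,2])/K[0,0],-(uv[:,1]-K[1,2])/K[1,1],-np.ones(len(uv))]
    return np.array(c["xyz"]),d@Rm(c["orientation"]).T
def onz(c,uv,z):
    o,d=rays(c,uv); return o+d*((z-o[2])/d[:,2])[:,None]
def tri(c1,u1,c2,u2):
    o,a=rays(c1,u1);p,b=rays(c2,u2);a=a[0];b=b[0]
    s=np.linalg.lstsq(np.c_[a,-b],p-o,rcond=None)[0]; A=o+a*s[0];B=p+b*s[1]
    return (A+B)/2,np.linalg.norm(A-B)
E
python3 - <<'E'
from h import *
S=dict(np.load("scene.npz"));T=dict(np.load("top.npz"))
boxes={"c1":((245,285,218,262),(260,287,195,222)),"c2":((250,295,240,290),(238,264,215,242))}
for k,bb in boxes.items():
    uv=[]
    for c,(a,b,r0,r1) in zip((S,T),bb):
        P=cloud(c)[r0:r1,a:b]; rgb=c["pixels"][r0:r1,a:b].astype(int)
        m=(P[...,2]>.064)&(P[...,2]<.09)&(np.ptp(rgb,axis=2)<30)&(rgb.min(2)>170)
        v,u=np.nonzero(m); q=P[m]; print(k,m.sum(),"depth",np.median(q,0).round(4),np.ptp(q,axis=0).round(3))
        e=cv2.minAreaRect(np.c_[u,v].astype(np.float32)); uv.append(np.array(e[0])+[a,r0]); print("   ",uv[-1],e[1], onz(c,uv[-1],.074).round(4))
    print(k,"tri",tri(S,uv[0],T,uv[1]))
# dispenser: follower plane and collar
for n,c,(a,b,r0,r1) in (("S",S,(270,335,145,205)),("T",T,(352,405,160,222))):
    P=cloud(c)[r0:r1,a:b]; rgb=c["pixels"][r0:r1,a:b].astype(int)
    m=(P[...,2]>.085)&(P[...,2]<.15)&(P[...,0]<.66); q=P[m]; 
    # plane RANSAC-ish: iterative from prior normal
    nrm=np.array([-.5,0,.866]); mid=np.median(q,0)
    for _ in range(15):
        d=(q-mid)@nrm; w=q[abs(d)<.006]; mid=w.mean(0); nrm=np.linalg.svd(w-mid)[2][2]; nrm*=np.sign(nrm[2])
    print(n,len(q),len(w),"normal",nrm,"tilt",np.degrees(np.arccos(nrm[2])),"az",np.degrees(np.arctan2(nrm[1],nrm[0])),"mid",mid,np.ptp(w,axis=0))
P=cloud(T); rgb=T["pixels"].astype(int)
m=(P[...,2]<.03)&(P[...,2]>-.02)&(rgb.min(2)>165); m[:160]=0;m[225:]=0;m[:,:345]=0;m[:,405:]=0
v,u=np.nonzero(m); q=onz(T,np.c_[u,v],.006); print("base",len(q),cv2.minAreaRect(q[:,:2].astype(np.float32)))
E
```

```text
c1 403 depth [0.5087 0.2861 0.0724] [0.103 0.115 0.007]
    [265.95000458 241.34999657] (37.31486892700195, 20.55480194091797) [[0.5207 0.2739 0.074 ]]
c1 204 depth [0.5533 0.2312 0.0734] [0.046 0.045 0.014]
    [272.5 206.5] (15.0, 15.0) [[0.5522 0.2298 0.074 ]]
c1 tri (array([0.55488007, 0.22902631, 0.03308182]), np.float64(0.008481624378594406))
c2 231 depth [0.4941 0.3018 0.0723] [0.045 0.046 0.006]
    [269.5 252.5] (13.0, 21.0) [[0.4928 0.3039 0.074 ]]
c2 208 depth [0.492  0.2981 0.0733] [0.045 0.045 0.017]
    [249.5 226.5] (15.0, 15.0) [[0.4929 0.2981 0.074 ]]
c2 tri (array([0.49451183, 0.29895923, 0.06975539]), np.float64(0.002451448986865388))
S 718 384 normal [-0.50842593  0.02255601  0.86081026] tilt 30.592319188462785 az 177.4597731477512 mid [ 0.58780341 -0.08510546  0.11551862] [0.07816138 0.090439   0.05199136]
T 826 462 normal [-0.53773863  0.0538877   0.84138771] tilt 32.71305001068986 az 174.27739832132582 mid [ 0.5850242  -0.08549404  0.11546381] [0.07766412 0.0888299  0.05108445]
base 423 ((0.6105585098266602, -0.08253828436136246), (0.10376057028770447, 0.16704587638378143), 83.58247375488281)
```

```bash
cat >> h.py <<'E'
def todo(pos,Rt,s=None):
    """shift (mm) and turn (rad) in present tool axes to reach pos, Rt"""
    s=s or read_state(); A=Rm(s["tcp_rot"]); 
    return (A.T@(np.array(pos)-s["tool_pos"])*1e3).round(1), R.from_matrix(A.T@Rt).as_rotvec().round(4)
def frame(z,y):
    z=np.array(z,float);z/=np.linalg.norm(z);y=np.array(y,float);y-=z*(y@z);y/=np.linalg.norm(y)
    return np.c_[np.cross(y,z),y,z]
E
python3 - <<'E'
from h import *
T=dict(np.load("top.npz"));P=cloud(T)
for v in range(60,300,16): print(v,[tuple((P[v,u]*100).round().astype(int)) for u in (330,380,430,460,500,540)])
c=capture("wrist"); s=read_state(); A=Rm(s["tcp_rot"]); print(A.round(3)); print("cam in tool",A.T@(c["xyz"]-s["tool_pos"])); print((A.T@Rm(c["orientation"])).round(3)); print(c["camera_matrix"])
n=np.array([-.497,.056,.866]); m=np.array([.586,-.0855,.1175])
print(todo([.42,-.08,.36],frame(-n,[0.11,.99,0])))
E
```

```text
60 [(np.int64(80), np.int64(9), np.int64(50)), (np.int64(68), np.int64(4), np.int64(73)), (np.int64(66), np.int64(-2), np.int64(77)), (np.int64(67), np.int64(-8), np.int64(74)), (np.int64(68), np.int64(-14), np.int64(73)), (np.int64(67), np.int64(-21), np.int64(74))]
76 [(np.int64(80), np.int64(9), np.int64(42)), (np.int64(65), np.int64(4), np.int64(74)), (np.int64(65), np.int64(-3), np.int64(73)), (np.int64(65), np.int64(-8), np.int64(74)), (np.int64(64), np.int64(-13), np.int64(75)), (np.int64(65), np.int64(-20), np.int64(74))]
92 [(np.int64(80), np.int64(8), np.int64(33)), (np.int64(62), np.int64(5), np.int64(73)), (np.int64(62), np.int64(-3), np.int64(74)), (np.int64(62), np.int64(-8), np.int64(74)), (np.int64(62), np.int64(-14), np.int64(73)), (np.int64(62), np.int64(-20), np.int64(74))]
108 [(np.int64(80), np.int64(7), np.int64(22)), (np.int64(61), np.int64(4), np.int64(71)), (np.int64(61), np.int64(-4), np.int64(70)), (np.int64(61), np.int64(-9), np.int64(70)), (np.int64(61), np.int64(-15), np.int64(70)), (np.int64(61), np.int64(-22), np.int64(70))]
124 [(np.int64(79), np.int6
[... 2612 characters left out ...]
.int64(37), np.int64(-59), np.int64(0))]
284 [(np.int64(32), np.int64(6), np.int64(0)), (np.int64(32), np.int64(-10), np.int64(0)), (np.int64(32), np.int64(-25), np.int64(0)), (np.int64(32), np.int64(-34), np.int64(0)), (np.int64(32), np.int64(-46), np.int64(0)), (np.int64(32), np.int64(-58), np.int64(0))]
[[ 0.96   0.279 -0.   ]
 [ 0.279 -0.96   0.002]
 [ 0.    -0.002 -1.   ]]
cam in tool [ 0.07749999 -0.00067147 -0.17017139]
[[-0.001  0.961  0.275]
 [ 1.     0.001  0.   ]
 [ 0.     0.275 -0.961]]
[[373.30994891   0.         279.20364477]
 [  0.         373.30994891 211.72145353]
 [  0.           0.           1.        ]]
(array([ 381. , -455.7, -145.5]), array([-0.7141, -0.1455, -2.6641]))
```

Request:
play_rows(
  plan=[
    {"tx": 19.4,"ty": -30.8,"tz": -7.5},
    {"tx": 19.4,"ty": -30.8,"tz": -7.5},
    {"tx": 19.4,"ty": -30.8,"tz": -7.5},
    {"tx": 19.4,"ty": -30.8,"tz": -7.5},
    {"tx": 19.4,"ty": -30.8,"tz": -7.5},
    {"tx": 19.4,"ty": -30.8,"tz": -7.5},
    {"tx": 19.4,"ty": -30.8,"tz": -7.5},
    {"tx": 19.4,"ty": -30.8,"tz": -7.5},
    {"tx": 19.4,"ty": -30.8,"tz": -7.5},
    {"tx": 19.4,"ty": -30.8,"tz": -7.5},
    {"tx": 19.4,"ty": -30.8,"tz": -7.5},
    {"tx": 19.4,"ty": -30.8,"tz": -7.5},
  ],
)

```text
validation failed for argument at $.pl...
```

Run:
```python
from h import *
n=np.array([-.497,.056,.866])
print(todo([.53,-.08,.25],frame(-n,[-0.11,-.99,0])))
```

```text
(array([ 486.6, -424.9,  -35.6]), array([-0.1053,  0.5169,  0.3842]))
```

Request:
play_rows(
  plan=[
    {"rx": 0,"ry": 0,"rz": 0,"tx": 19.4,"ty": -30.8,"tz": -7.5,"jaw": 100},
  ],
)

```text
clock: 0.23
tool_pos: [0.1896, -0.5909, 0.2183]
tcp_rot: [-3.107, -0.437, 0.002]
force: [0.3, 1.0, 0.7]
opening: 0.997
finger_force: 0.0
```

All seven keys are needed in each row.

Request:
play_rows(
  plan=[
    {"rx": 0,"ry": 0,"rz": 0,"tx": 19.4,"ty": -30.8,"tz": -7.5,"jaw": 100},
    {"rx": 0,"ry": 0,"rz": 0,"tx": 19.4,"ty": -30.8,"tz": -7.5,"jaw": 100},
    {"rx": 0,"ry": 0,"rz": 0,"tx": 19.4,"ty": -30.8,"tz": -7.5,"jaw": 100},
    {"rx": 0,"ry": 0,"rz": 0,"tx": 19.4,"ty": -30.8,"tz": -7.5,"jaw": 100},
    {"rx": 0,"ry": 0,"rz": 0,"tx": 19.4,"ty": -30.8,"tz": -7.5,"jaw": 100},
    {"rx": 0,"ry": 0,"rz": 0,"tx": 19.4,"ty": -30.8,"tz": -7.5,"jaw": 100},
    {"rx": 0,"ry": 0,"rz": 0,"tx": 19.4,"ty": -30.8,"tz": -7.5,"jaw": 100},
    {"rx": 0,"ry": 0,"rz": 0,"tx": 19.4,"ty": -30.8,"tz": -7.5,"jaw": 100},
    {"rx": 0,"ry": 0,"rz": 0,"tx": 19.4,"ty": -30.8,"tz": -7.5,"jaw": 100},
    {"rx": 0,"ry": 0,"rz": 0,"tx": 19.4,"ty": -30.8,"tz": -7.5,"jaw": 100},
    {"rx": 0,"ry": 0,"rz": 0,"tx": 19.4,"ty": -30.8,"tz": -7.5,"jaw": 100},
  ],
)

```text
clock: 1.15
tool_pos: [0.3016, -0.2026, 0.3048]
tcp_rot: [3.11, 0.441, 0.0]
force: [1.5, 0.3, 0.2]
opening: 0.998
finger_force: 0.0
```

Run:
```python
from h import *
n=np.array([-.497,.056,.866])
print(todo([.53,-.08,.25],frame(-n,[-0.11,-.99,0])))
```

```text
(array([253.5, -54.2,  54.8]), array([-0.1034,  0.5165,  0.3837]))
```

Request:
play_rows(
  plan=[
    {"rx": 0,"ry": 0,"rz": 0,"tx": 31.7,"ty": -6.8,"tz": 6.9,"jaw": 100},
    {"rx": 0,"ry": 0,"rz": 0,"tx": 31.7,"ty": -6.8,"tz": 6.9,"jaw": 100},
    {"rx": 0,"ry": 0,"rz": 0,"tx": 31.7,"ty": -6.8,"tz": 6.9,"jaw": 100},
    {"rx": 0,"ry": 0,"rz": 0,"tx": 31.7,"ty": -6.8,"tz": 6.9,"jaw": 100},
    {"rx": 0,"ry": 0,"rz": 0,"tx": 31.7,"ty": -6.8,"tz": 6.9,"jaw": 100},
    {"rx": 0,"ry": 0,"rz": 0,"tx": 31.7,"ty": -6.8,"tz": 6.9,"jaw": 100},
    {"rx": 0,"ry": 0,"rz": 0,"tx": 31.7,"ty": -6.8,"tz": 6.9,"jaw": 100},
    {"rx": 0,"ry": 0,"rz": 0,"tx": 31.7,"ty": -6.8,"tz": 6.9,"jaw": 100},
    {"rx": -0.0172,"ry": 0.086,"rz": 0.064,"tx": 0,"ty": 0,"tz": 0,"jaw": 100},
    {"rx": -0.0172,"ry": 0.086,"rz": 0.064,"tx": 0,"ty": 0,"tz": 0,"jaw": 100},
    {"rx": -0.0172,"ry": 0.086,"rz": 0.064,"tx": 0,"ty": 0,"tz": 0,"jaw": 100},
    {"rx": -0.0172,"ry": 0.086,"rz": 0.064,"tx": 0,"ty": 0,"tz": 0,"jaw": 100},
    {"rx": -0.0172,"ry": 0.086,"rz": 0.064,"tx": 0,"ty": 0,"tz": 0,"jaw": 100},
    {"rx": -0.0172,"ry": 0.086,"rz": 0.064,"tx": 0,"ty": 0,"tz": 0,"jaw": 100},
    {"rx": 0,"ry": 0,"rz": 0,"tx": 0,"ty": 0,"tz": 0,"jaw": 100},
    {"rx": 0,"ry": 0,"rz": 0,"tx": 0,"ty": 0,"tz": 0,"jaw": 100},
  ],
)

```text
clock: 2.48
tool_pos: [0.5291, -0.081, 0.2485]
tcp_rot: [3.004, -0.163, 0.8]
force: [-0.1, 0.3, 1.0]
opening: 1.0
finger_force: 0.0
```

Run:
```python
from h import *
n=np.array([-.497,.056,.866])
print(todo([.53,-.08,.25],frame(-n,[-0.11,-.99,0])))
c=capture("wrist"); np.savez("w1",**c); cv2.imwrite("pics/w1.png",c["pixels"][...,::-1])
```

```text
(array([ 1.4, -1.1, -0.9]), array([-0.0009,  0.0033,  0.002 ]))
```

View pics/w1.png

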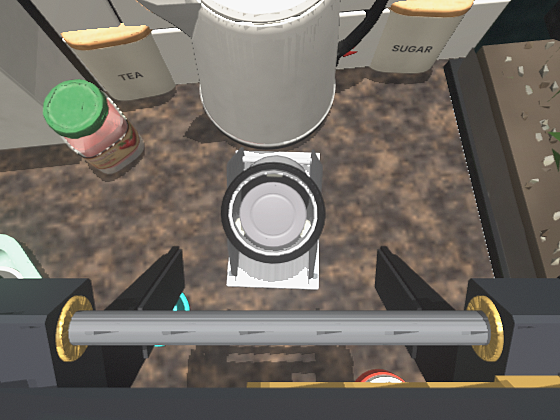

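The wrist view shows the black collar at about (273,212) with the grey follower inside it, and the white base corners at about (229,288), (320,288) and (321,152).

```bash
cat > disp.py <<'E'
from h import *
def collar(c,box=(150,400,120,275)):
    P=cloud(c); rgb=c["pixels"].astype(int); a,b,r0,r1=box
    m=(rgb.max(2)<75)&(P[...,2]>.085)&(P[...,2]<.16); M=np.zeros(m.shape,np.uint8); M[r0:r1,a:b]=m[r0:r1,a:b]
    M=cv2.morphologyEx(M,cv2.MORPH_OPEN,np.ones((3,3)))
    cs=cv2.findContours(M,cv2.RETR_CCOMP,cv2.CHAIN_APPROX_NONE)[0]; cs=sorted(cs,key=cv2.contourArea)[::-1]
    q=P[M>0]; return P,M,cs,q
if __name__=="__main__":
    import sys
    c=dict(np.load(sys.argv[1]))
    P,M,cs,q=collar(c)
    for k in cs[:2]: print("ellipse",cv2.fitEllipse(k),cv2.contourArea(k))
    e=cv2.fitEllipse(cs[0])
    w=q; 
    nrm=np.array([-.497,.056,.866]); mid=np.median(w,0)
    d=(w-mid)@nrm; print("face offset spread",np.percentile(d,[2,25,50,75,98]).round(4))
    for _ in range(10):
        f=w[abs((w-mid)@nrm)<.0025]; mid=f.mean(0); nrm=np.linalg.svd(f-mid)[2][2]; nrm*=np.sign(nrm[2])
    print("plane n",nrm.round(4),"tilt",np.degrees(np.arccos(nrm[2])),"az",np.degrees(np.arctan2(nrm[1],nrm[0])),len(f),"mid",mid.round(4))
    # face points mapped on plane, outer boundary circle
    for k in cs[:2]:
        o,dd=rays(c,k[:,0]); pts=o+dd*(((mid-o)@nrm)/(dd@nrm))[:,None]
        y=np.cross(nrm,[0,0,1]);y/=np.linalg.norm(y);x=np.cross(y,nrm); uv=np.c_[(pts-mid)@x,(pts-mid)@y].astype(np.float32)
        E=cv2.fitEllipse(uv); print("ctr",(mid+E[0][0]*x+E[0][1]*y).round(4),"axes",np.round(E[1],4))
    rgb=c["pixels"].astype(int); m=(rgb.min(2)>195)&(P[...,2]<.03)&(P[...,2]>-.02)&(np.ptp(rgb,axis=2)<25); m[:150]=0;m[295:]=0;m[:,:215]=0;m[:,335:]=0
    v,u=np.nonzero(m); print("base z",np.median(P[m][:,2])); b=onz(c,np.c_[u,v],.006); print("base",len(b),cv2.minAreaRect(b[:,:2].astype(np.float32)))
E
python3 disp.py w1.npz
```

```text
ellipse ((272.55926513671875, 212.59109497070312), (99.32748413085938, 103.39551544189453), 96.59656524658203) 8070.5
ellipse ((272.6174621582031, 212.40931701660156), (88.27759552001953, 90.8272476196289), 96.35051727294922) 6281.5
face offset spread [-0.0025 -0.0011 -0.0003  0.0008  0.0059]
plane n [-0.4862  0.0689  0.8712] tilt 29.407217958429896 az 171.93573234426623 1818 mid [ 0.5932 -0.083   0.1108]
ctr [ 0.5899 -0.0812  0.1088] axes [0.0927 0.0928]
ctr [ 0.5903 -0.0813  0.109 ] axes [0.0815 0.0823]
base z 0.006460401122778292
base 1743 ((0.6122241020202637, -0.08425314724445343), (0.10388242453336716, 0.1644744873046875), 81.83573150634766)
```

Run:
```python
from h import *
from disp import collar
C={n:dict(np.load(n+".npz")) for n in("w1","top","scene")}
ctr={}
for n,box in (("w1",(150,400,120,275)),("top",(352,405,165,220)),("scene",(275,335,140,180))):
    c=C[n]; rgb=c["pixels"].astype(int);a,b,r0,r1=box
    P,M,cs,q=collar(c,box); e=cv2.fitEllipse(cs[0]); hull=cv2.fitEllipse(cv2.convexHull(cs[0])); print(n,e,hull[0]); ctr[n]=hull[0]
    m=(np.hypot(*(np.mgrid[0:420,0:560][::-1]-np.array(hull[0])[:,None,None]))<(20 if n=="w1" else 4))
    print("  follower pts",m.sum(),np.median(P[m],0).round(4),P[m].std(0).round(4), "onz.118",onz(c,hull[0],.118).round(4))
for a,b in (("w1","top"),("w1","scene"),("top","scene")): print(a,b,tri(C[a],ctr[a],C[b],ctr[b]))
```

```text
w1 ((272.55926513671875, 212.59109497070312), (99.32748413085938, 103.39551544189453), 96.59656524658203) (272.5828857421875, 212.50927734375)
  follower pts 1264 [ 0.5888 -0.0812  0.1197] [0.01   0.0087 0.0254] onz.118 [[ 0.5894 -0.0814  0.118 ]]
top ((393.6968994140625, 180.09963989257812), (4.177079200744629, 7.0972466468811035), 36.51066589355469) (393.80596923828125, 179.9907684326172)
  follower pts 49 [ 0.6234 -0.1292  0.1117] [0.0412 0.0478 0.1861] onz.118 [[ 0.6202 -0.1241  0.118 ]]Traceback (most recent call last):
  File "<stdin>", line 7, in <module>
IndexError: list index out of range
```

Run:
```python
from h import *
s=read_state();A=Rm(s["tcp_rot"]);print("view2",A.T@np.array([-30,90,60.]))
p2=s["tool_pos"]+[-.03,.09,.06]; s2=dict(s,tool_pos=p2)
f=frame([0,0,-1],[-.852,-.524,0])
print(todo([.52,.265,.25],f,s2))
P=cloud(dict(np.load("top.npz")));T=P[110:160,240:310]; print("box",T.reshape(-1,3).max(0), T[::7,::12].round(2).tolist())
```

```text
view2 [ -4.38147815 -86.14022422 -71.83776458]
(array([ -36.6, -257. ,   47.5]), array([-0.2364, -0.4854,  0.8894]))
box [0.88352709 0.33713803 1.38144629] [[[0.88, 0.34, 0.01], [0.8, 0.28, 0.22], [0.79, 0.25, 0.23], [0.8, 0.22, 0.23], [0.79, 0.18, 0.23], [0.8, 0.15, 0.22]], [[0.86, 0.34, -0.0], [0.78, 0.28, 0.22], [0.77, 0.25, 0.23], [0.78, 0.22, 0.22], [0.77, 0.18, 0.23], [0.78, 0.15, 0.22]], [[0.84, 0.34, 0.0], [0.76, 0.28, 0.22], [0.75, 0.25, 0.23], [0.76, 0.22, 0.22], [0.75, 0.18, 0.23], [0.75, 0.15, 0.22]], [[0.79, 0.33, 0.06], [0.74, 0.28, 0.22], [0.74, 0.25, 0.22], [0.74, 0.22, 0.22], [0.74, 0.18, 0.22], [0.74, 0.15, 0.22]], [[0.79, 0.34, 0.0], [0.73, 0.28, 0.17], [0.74, 0.25, 0.17], [0.74, 0.22, 0.16], [0.74, 0.18, 0.16], [0.74, 0.15, 0.16]], [[0.74, 0.33, 0.08], [0.73, 0.29, 0.1], [0.74, 0.25, 0.1], [0.73, 0.22, 0.1], [0.74, 0.18, 0.09], [0.74, 0.15, 0.09]], [[0.72, 0.33, 0.09], [0.74, 0.3, 0.02], [0.74, 0.26, 0.02], [0.73, 0.22, 0.02], [0.74, 0.18, 0.02], [0.74, 0.14, 0.02]], [[0.72, 0.34, 0.0], [0.72, 0.3, 0.01], [0.72, 0.26, 0.0], [0.72, 0.22, -0.0], [0.72, 0.18, -0.0], [0.72, 0.14, 0.0]]]
```

Request:
play_rows(
  plan=[
    {"rx": 0,"ry": 0,"rz": 0,"tx": -1.4,"ty": -28.7,"tz": -24,"jaw": 100},
    {"rx": 0,"ry": 0,"rz": 0,"tx": -1.4,"ty": -28.7,"tz": -24,"jaw": 100},
    {"rx": 0,"ry": 0,"rz": 0,"tx": -1.4,"ty": -28.7,"tz": -24,"jaw": 100},
    {"rx": 0,"ry": 0,"rz": 0,"tx": 0,"ty": 0,"tz": 0,"jaw": 100},
    {"rx": 0,"ry": 0,"rz": 0,"tx": 0,"ty": 0,"tz": 0,"jaw": 100},
  ],
)

```text
clock: 2.95
tool_pos: [0.5015, 0.01, 0.313]
tcp_rot: [3.002, -0.159, 0.809]
force: [-0.3, -0.5, -0.1]
opening: 1.0
finger_force: 0.0
```

Run:
```python
from h import *
from disp import collar
c=capture("wrist"); np.savez("w2",**c); w1=dict(np.load("w1.npz"))
g=px(c,[.5894,-.0814,.118])[0]; print("expect",g); g=g.astype(int)
P,M,cs,q=collar(c,(max(g[0]-70,0),g[0]+70,max(g[1]-60,0),g[1]+60)); e=cv2.fitEllipse(cs[0]); print(e,cv2.contourArea(cs[0]))
i=cv2.fitEllipse(cs[1]); print(i,"tri",tri(w1,(272.56,212.59),c,e[0]),tri(w1,(272.62,212.41),c,i[0]),"onz",onz(c,e[0],.118))
print(todo([.52,.265,.25],frame([0,0,-1],[-.852,-.524,0])))
```

```text
expect [355.85940402 194.29116698]
((355.9573059082031, 194.72470092773438), (81.56901550292969, 87.66111755371094), 66.22451782226562) 5581.5
((355.2060241699219, 195.24310302734375), (71.99571990966797, 75.66556549072266), 64.6788330078125) tri (array([ 0.58904891, -0.08136256,  0.11820783]), np.float64(0.00037925919282785645)) (array([ 0.58999755, -0.08150313,  0.11394299]), np.float64(0.0008744751538504608)) onz [[ 0.58891166 -0.0814281   0.118     ]]
(array([ -37.9, -256.7,   48. ]), array([-0.2372, -0.4868,  0.89  ]))
```

The mouth is confirmed at (0.589, -0.0814, 0.118): 0.4 mm ray gap, and the height fits the text. Now to the tray.

Request:
play_rows(
  plan=[
    {"rx": 0,"ry": 0,"rz": 0,"tx": -5.4,"ty": -36.7,"tz": 6.9,"jaw": 100},
    {"rx": 0,"ry": 0,"rz": 0,"tx": -5.4,"ty": -36.7,"tz": 6.9,"jaw": 100},
    {"rx": 0,"ry": 0,"rz": 0,"tx": -5.4,"ty": -36.7,"tz": 6.9,"jaw": 100},
    {"rx": 0,"ry": 0,"rz": 0,"tx": -5.4,"ty": -36.7,"tz": 6.9,"jaw": 100},
    {"rx": 0,"ry": 0,"rz": 0,"tx": -5.4,"ty": -36.7,"tz": 6.9,"jaw": 100},
    {"rx": 0,"ry": 0,"rz": 0,"tx": -5.4,"ty": -36.7,"tz": 6.9,"jaw": 100},
    {"rx": 0,"ry": 0,"rz": 0,"tx": -5.4,"ty": -36.7,"tz": 6.9,"jaw": 100},
    {"rx": -0.0264,"ry": -0.0541,"rz": 0.0989,"tx": 0,"ty": 0,"tz": 0,"jaw": 100},
    {"rx": -0.0264,"ry": -0.0541,"rz": 0.0989,"tx": 0,"ty": 0,"tz": 0,"jaw": 100},
    {"rx": -0.0264,"ry": -0.0541,"rz": 0.0989,"tx": 0,"ty": 0,"tz": 0,"jaw": 100},
    {"rx": -0.0264,"ry": -0.0541,"rz": 0.0989,"tx": 0,"ty": 0,"tz": 0,"jaw": 100},
    {"rx": -0.0264,"ry": -0.0541,"rz": 0.0989,"tx": 0,"ty": 0,"tz": 0,"jaw": 100},
    {"rx": -0.0264,"ry": -0.0541,"rz": 0.0989,"tx": 0,"ty": 0,"tz": 0,"jaw": 100},
    {"rx": -0.0264,"ry": -0.0541,"rz": 0.0989,"tx": 0,"ty": 0,"tz": 0,"jaw": 100},
    {"rx": -0.0264,"ry": -0.0541,"rz": 0.0989,"tx": 0,"ty": 0,"tz": 0,"jaw": 100},
    {"rx": -0.0264,"ry": -0.0541,"rz": 0.0989,"tx": 0,"ty": 0,"tz": 0,"jaw": 100},
    {"rx": 0,"ry": 0,"rz": 0,"tx": 0,"ty": 0,"tz": 0,"jaw": 100},
    {"rx": 0,"ry": 0,"rz": 0,"tx": 0,"ty": 0,"tz": 0,"jaw": 100},
  ],
)

```text
clock: 4.5
tool_pos: [0.5266, 0.2477, 0.2464]
tcp_rot: [-2.75, 1.501, 0.023]
force: [-0.5, 0.4, 0.5]
opening: 1.002
finger_force: 0.0
```

Run:
```python
from h import *
c=capture("wrist"); np.savez("w3",**c); cv2.imwrite("pics/w3.png",c["pixels"][...,::-1])
P=cloud(c); rgb=c["pixels"].astype(int)
m=((P[...,2]>.06)&(P[...,2]<.09)&(np.ptp(rgb,axis=2)<30)&(rgb.min(2)>150)).astype(np.uint8)
n,l,st,ce=cv2.connectedComponentsWithStats(m)
T=dict(np.load("top.npz")); tp={0:(272.5,206.5),1:(249.5,226.5)}
for i in range(1,n):
    if st[i,4]>800:
        k=cv2.findContours((l==i).astype(np.uint8),0,1)[0][0]; e=cv2.fitEllipse(k); print(st[i],e,np.median(P[l==i],0).round(4),onz(c,e[0],.074).round(4))
        for j in tp: print("   tri",tri(c,e[0],T,tp[j]))
print(todo([.52,.265,.25],frame([0,0,-1],[-.852,-.524,0])))
```

```text
[ 239  133   51   51 2037] ((263.5261535644531, 157.9925994873047), (49.399742126464844, 50.78926086425781), 151.54954528808594) [0.5536 0.2327 0.0731] [[0.5536 0.2326 0.074 ]]
   tri (array([0.55290229, 0.23107613, 0.07493661]), np.float64(0.0030752985834692544))
   tri (array([ 0.53848662,  0.31930843, -0.39177193]), np.float64(0.03470210185732607))
[ 255  228   47   43 1528] ((278.369140625, 248.78369140625), (41.42058181762695, 45.558658599853516), 89.48037719726562) [0.4936 0.301  0.0731] [[0.4939 0.3007 0.074 ]]
   tri (array([0.52897445, 0.23096299, 0.25403973]), np.float64(0.016114263951709833))
   tri (array([0.49352584, 0.29892404, 0.07594284]), np.float64(0.0025819654986188336))
(array([-17. ,  -3.9,  -3. ]), array([-0.0006,  0.0168,  0.0215]))
```

View pics/w3.png

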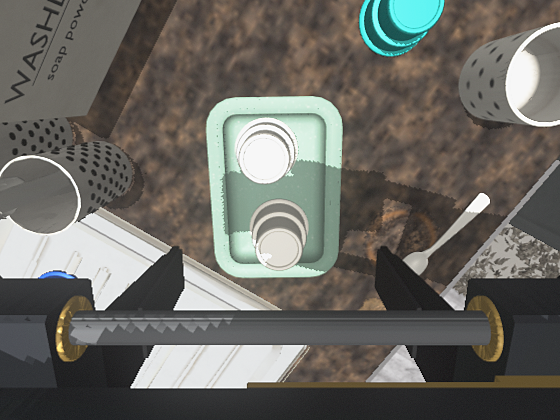

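The wrist view shows cup A's foot at (263,158) and cup B's at (278,250), partly in shadow, both on the green tray. Cup A is at (0.5535, 0.2323) with its foot top at 0.074, which agrees with the text. I grip A first.

Run:
```python
from h import *
t,r=todo([.5535,.2323,.14],frame([0,0,-1],[-.852,-.524,0])); print(t,r)
c=dict(np.load("w3.npz")); P=cloud(c); rgb=c["pixels"].astype(int)
m=((P[...,2]>.066)&(P[...,2]<.09)&(np.ptp(rgb,axis=2)<40)&(rgb.min(2)>90)).astype(np.uint8); m[:215]=0; m[:,:240]=0; m[:,320:]=0
k=max(cv2.findContours(m,0,1)[0],key=cv2.contourArea); e=cv2.fitEllipse(k); print(e,cv2.boundingRect(k),onz(c,e[0],.074))
```

```text
[ 30.4 -14.3 106.3] [-0.0006  0.0168  0.0215]
((278.7680969238281, 246.6608123779297), (45.89260482788086, 47.440345764160156), 90.62919616699219) (255, 223, 48, 48) [[0.4947439  0.29855448 0.074     ]]
```

Request:
play_rows(
  plan=[
    {"rx": -0.0006,"ry": 0.0168,"rz": 0.0215,"tx": 7.6,"ty": -3.6,"tz": 26.6,"jaw": 100},
    {"rx": 0,"ry": 0,"rz": 0,"tx": 7.6,"ty": -3.6,"tz": 26.6,"jaw": 100},
    {"rx": 0,"ry": 0,"rz": 0,"tx": 7.6,"ty": -3.6,"tz": 26.6,"jaw": 100},
    {"rx": 0,"ry": 0,"rz": 0,"tx": 7.6,"ty": -3.6,"tz": 26.6,"jaw": 100},
    {"rx": 0,"ry": 0,"rz": 0,"tx": 0,"ty": 0,"tz": 0,"jaw": 100},
    {"rx": 0,"ry": 0,"rz": 0,"tx": 0,"ty": 0,"tz": 0,"jaw": 100},
  ],
)

```text
clock: 5.05
tool_pos: [0.5537, 0.228, 0.1398]
tcp_rot: [-2.748, 1.516, 0.009]
force: [0.3, -0.3, 0.2]
opening: 1.001
finger_force: 0.0
```

Run:
```python
from h import *
print(todo([.5535,.2323,.044],frame([0,0,-1],[-.852,-.524,0])))
```

```text
(array([-3.1, -2.2, 95.9]), array([0.0005, 0.0066, 0.0112]))
```

Request:
play_rows(
  plan=[
    {"rx": 0.0005,"ry": 0.0066,"rz": 0.0112,"tx": -3.1,"ty": -2.2,"tz": 16,"jaw": 100},
    {"rx": 0,"ry": 0,"rz": 0,"tx": 0,"ty": 0,"tz": 20,"jaw": 100},
    {"rx": 0,"ry": 0,"rz": 0,"tx": 0,"ty": 0,"tz": 20,"jaw": 100},
    {"rx": 0,"ry": 0,"rz": 0,"tx": 0,"ty": 0,"tz": 20,"jaw": 100},
    {"rx": 0,"ry": 0,"rz": 0,"tx": 0,"ty": 0,"tz": 20,"jaw": 100},
    {"rx": 0,"ry": 0,"rz": 0,"tx": 0,"ty": 0,"tz": 0,"jaw": 100},
    {"rx": 0,"ry": 0,"rz": 0,"tx": 0,"ty": 0,"tz": 0,"jaw": 100},
  ],
)

```text
clock: 5.63
tool_pos: [0.556, 0.2328, 0.0471]
tcp_rot: [-2.739, 1.53, -0.006]
force: [-0.3, 0.3, 1.4]
opening: 1.0
finger_force: 0.0
```

Run:
```python
from h import *
print(todo([.5535,.2323,.044],frame([0,0,-1],[-.852,-.524,0])))
```

```text
(array([-0.9,  2.4,  3.1]), array([-0.0052, -0.0013,  0.0004]))
```

Request:
play_rows(
  plan=[
    {"rx": -0.0052,"ry": -0.0013,"rz": 0,"tx": -0.9,"ty": 2.4,"tz": 3,"jaw": 100},
    {"rx": 0,"ry": 0,"rz": 0,"tx": 0,"ty": 0,"tz": 0,"jaw": 60},
    {"rx": 0,"ry": 0,"rz": 0,"tx": 0,"ty": 0,"tz": 0,"jaw": 40},
    {"rx": 0,"ry": 0,"rz": 0,"tx": 0,"ty": 0,"tz": 0,"jaw": 40},
    {"rx": 0,"ry": 0,"rz": 0,"tx": 0,"ty": 0,"tz": 0,"jaw": 40},
    {"rx": 0,"ry": 0,"rz": 0,"tx": 0,"ty": 0,"tz": 0,"jaw": 40},
    {"rx": 0,"ry": 0,"rz": 0,"tx": 0,"ty": 0,"tz": 0,"jaw": 40},
  ],
  force=40,
)

```text
clock: 6.22
tool_pos: [0.5535, 0.2317, 0.0432]
tcp_rot: [2.742, -1.534, -0.0]
force: [-0.6, 0.0, 0.4]
opening: 0.639
finger_force: 0.0
```

Run:
```python
from h import *
s=read_state(); print(s["force"],s["wrist_torque"],s["opening"]*95)
print(todo([.5535,.2323,.044],frame([0,0,-1],[-.852,-.524,0])))
a=np.radians(172); n=np.array([.5*np.cos(a),.5*np.sin(a),.866]); F=frame(-n,[-np.cos(a-np.pi/2),-np.sin(a-np.pi/2),0]); print(F.round(3))
M=np.array([.589,-.0814,.118])
# after lifting to z .22
s2=dict(s,tool_pos=s["tool_pos"]+[0,0,.18]); print("lift then:",todo(M+n*.120,F,s2), M+n*.12, "alt flip", todo(M+n*.12,F@np.diag([-1,-1,1]),s2)[1], s["qpos"])
```

```text
[-0.59940251  0.02741276  0.39425203] [0.13778135 0.00648914 0.06383967] 60.742262631105355
(array([-0.5, -0.3, -0.8]), array([ 0.0002,  0.    , -0.0007]))
[[ 0.858 -0.139  0.495]
 [-0.121 -0.99  -0.07 ]
 [ 0.5    0.    -0.866]]
lift then: (array([247.2, 179.9,   1.3]), array([ 0.2305,  0.4891, -0.8597])) [ 0.52958392 -0.07304961  0.22192   ] alt flip [ 0.5893 -0.2777  2.1987] [ 3.06989840e-01  1.80284573e-01  1.89390479e+00 -4.85243638e-05
  1.06758537e+00  2.89791994e+00]
```

Request:
play_rows(
  plan=[
    {"rx": 0,"ry": 0,"rz": 0,"tx": 0,"ty": 0,"tz": 0,"jaw": 40},
    {"rx": 0,"ry": 0,"rz": 0,"tx": 0,"ty": 0,"tz": 0,"jaw": 40},
    {"rx": 0,"ry": 0,"rz": 0,"tx": 0,"ty": 0,"tz": 0,"jaw": 40},
    {"rx": 0,"ry": 0,"rz": 0,"tx": 0,"ty": 0,"tz": 0,"jaw": 40},
    {"rx": 0,"ry": 0,"rz": 0,"tx": 0,"ty": 0,"tz": 0,"jaw": 40},
  ],
)

```text
clock: 6.63
tool_pos: [0.5535, 0.2317, 0.043]
tcp_rot: [2.741, -1.534, -0.0]
force: [-0.1, -0.1, 0.4]
opening: 0.505
finger_force: 40.0
```

Request:
play_rows(
  plan=[
    {"rx": 0,"ry": 0,"rz": 0,"tx": 0,"ty": 0,"tz": -10,"jaw": 40},
    {"rx": 0,"ry": 0,"rz": 0,"tx": 0,"ty": 0,"tz": -20,"jaw": 40},
    {"rx": 0,"ry": 0,"rz": 0,"tx": 0,"ty": 0,"tz": -30,"jaw": 40},
    {"rx": 0,"ry": 0,"rz": 0,"tx": 0,"ty": 0,"tz": -30,"jaw": 40},
    {"rx": 0,"ry": 0,"rz": 0,"tx": 0,"ty": 0,"tz": -30,"jaw": 40},
    {"rx": 0,"ry": 0,"rz": 0,"tx": 0,"ty": 0,"tz": -30,"jaw": 40},
    {"rx": 0,"ry": 0,"rz": 0,"tx": 0,"ty": 0,"tz": -20,"jaw": 40},
    {"rx": 0,"ry": 0,"rz": 0,"tx": 0,"ty": 0,"tz": -10,"jaw": 40},
    {"rx": 0,"ry": 0,"rz": 0,"tx": 0,"ty": 0,"tz": 0,"jaw": 40},
  ],
)

```text
clock: 7.38
tool_pos: [0.5548, 0.2322, 0.2267]
tcp_rot: [-2.739, 1.532, -0.006]
force: [1.0, 0.4, -0.5]
opening: 0.498
finger_force: 40.0
```

Request:
play_rows(
  plan=[
    {"rx": 0,"ry": 0,"rz": 0,"tx": 24.7,"ty": 18,"tz": 0,"jaw": 40},
    {"rx": 0,"ry": 0,"rz": 0,"tx": 24.7,"ty": 18,"tz": 0,"jaw": 40},
    {"rx": 0,"ry": 0,"rz": 0,"tx": 24.7,"ty": 18,"tz": 0,"jaw": 40},
    {"rx": 0,"ry": 0,"rz": 0,"tx": 24.7,"ty": 18,"tz": 0,"jaw": 40},
    {"rx": 0,"ry": 0,"rz": 0,"tx": 24.7,"ty": 18,"tz": 0,"jaw": 40},
    {"rx": 0,"ry": 0,"rz": 0,"tx": 24.7,"ty": 18,"tz": 0,"jaw": 40},
    {"rx": 0,"ry": 0,"rz": 0,"tx": 24.7,"ty": 18,"tz": 0,"jaw": 40},
    {"rx": 0,"ry": 0,"rz": 0,"tx": 24.7,"ty": 18,"tz": 0,"jaw": 40},
    {"rx": 0,"ry": 0,"rz": 0,"tx": 24.7,"ty": 18,"tz": 0,"jaw": 40},
    {"rx": 0,"ry": 0,"rz": 0,"tx": 24.7,"ty": 18,"tz": 0,"jaw": 40},
    {"rx": 0.0256,"ry": 0.0543,"rz": -0.0955,"tx": 0,"ty": 0,"tz": 0,"jaw": 40},
    {"rx": 0.0256,"ry": 0.0543,"rz": -0.0955,"tx": 0,"ty": 0,"tz": 0,"jaw": 40},
    {"rx": 0.0256,"ry": 0.0543,"rz": -0.0955,"tx": 0,"ty": 0,"tz": 0,"jaw": 40},
    {"rx": 0.0256,"ry": 0.0543,"rz": -0.0955,"tx": 0,"ty": 0,"tz": 0,"jaw": 40},
    {"rx": 0.0256,"ry": 0.0543,"rz": -0.0955,"tx": 0,"ty": 0,"tz": 0,"jaw": 40},
    {"rx": 0.0256,"ry": 0.0543,"rz": -0.0955,"tx": 0,"ty": 0,"tz": 0,"jaw": 40},
    {"rx": 0.0256,"ry": 0.0543,"rz": -0.0955,"tx": 0,"ty": 0,"tz": 0,"jaw": 40},
    {"rx": 0.0256,"ry": 0.0543,"rz": -0.0955,"tx": 0,"ty": 0,"tz": 0,"jaw": 40},
    {"rx": 0.0256,"ry": 0.0543,"rz": -0.0955,"tx": 0,"ty": 0,"tz": 0,"jaw": 40},
    {"rx": 0,"ry": 0,"rz": 0,"tx": 0,"ty": 0,"tz": 0,"jaw": 40},
  ],
)

```text
clock: 9.05
tool_pos: [0.5263, -0.0726, 0.2183]
tcp_rot: [2.996, -0.209, 0.792]
force: [-0.0, -0.1, -1.9]
opening: 0.495
finger_force: 40.0
```

```bash
cat >> h.py <<'E'
a_=np.radians(172); N=np.array([.5*np.cos(a_),.5*np.sin(a_),.866]); N/=np.linalg.norm(N)
FD=frame(-N,[-np.cos(a_-np.pi/2),-np.sin(a_-np.pi/2),0]); M0=np.array([.589,-.0814,.118])
def rel():
    s=read_state(); d=s["tool_pos"]-M0; A=FD.T@d*1e3
    print("TCP off axis x,y (mm)",A[:2].round(2),"height above mouth",(-A[2]).round(2),"axial force",(s["force"]@N).round(2),"lat",(FD.T@s["force"])[:2].round(2),"open",s["opening"]*95,"grip",s["finger_force"],"t",s["clock"])
E
python3 - <<'E'
from h import *
rel(); print(todo(M0+N*.120,FD), todo(M0+N*.05,FD))
c=capture("wrist"); cv2.imwrite("pics/w4.png",c["pixels"][...,::-1]); np.savez("w4",**c)
E
```

```text
TCP off axis x,y (mm) [-4.69  0.03] height above mouth 118.47 axial force -1.65 lat [-0.93  0.14] open 47.068961555389095 grip 39.99749609618448 t 9.05
(array([ 4.7, -0. , -1.6]), array([-0.0006,  0.0066,  0.0003])) (array([ 5.1,  0. , 68.4]), array([-0.0006,  0.0066,  0.0003]))
```

View pics/w4.png

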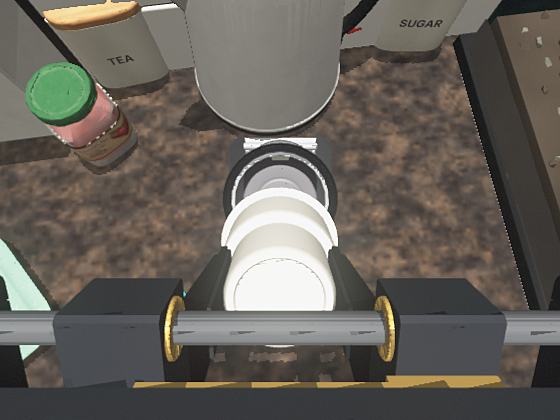

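The view shows the cup held straight (foot at about (280,290), rim at about (280,215)) ahead of the mouth at (281,180). Now I check the cup's offset in the tool frame.

```bash
cat >> h.py <<'E'
def cupoff(c,s):
    from scipy.optimize import least_squares
    A=Rm(s["tcp_rot"]); P=(cloud(c)-s["tool_pos"])@A*1e3; rgb=c["pixels"].astype(int)
    m=(np.ptp(rgb,axis=2)<35)&(rgb.min(2)>110)&(np.hypot(P[...,0],P[...,1])<45)&(P[...,0]>0)&(P[...,2]>-40)&(P[...,2]<50)
    q=P[m]; r=np.hypot(q[:,0],q[:,1])
    for lo,hi,rad in ((-28,-2,24),(6,30,30),(34,39,34)):
        w=q[(q[:,2]>lo)&(q[:,2]<hi)&(abs(r-rad)<4)]
        if len(w)>20:
            f=least_squares(lambda p:np.hypot(w[:,0]-p[0],w[:,1]-p[1])-rad,[0,0],loss="soft_l1"); print("ring z",lo,hi,len(w),f.x.round(2),abs(f.fun).mean().round(2))
    f=q[abs(q[:,2]+31)<4]; print("foot end z",np.median(f[:,2]),len(f)); sh=q[(abs(q[:,2]-2)<4)&(r>26)&(r<29)]; print("shoulder z",np.median(sh[:,2]),len(sh))
E
python3 - <<'E'
from h import *
cupoff(dict(np.load("w4.npz")),read_state())
E
```

```text
ring z -28 -2 1767 [-2.12 -0.54] 0.15
ring z 6 30 1048 [-2.25 -0.55] 0.12
ring z 34 39 446 [-2.82 -0.55] 0.6
foot end z -29.68309950855141 4568
shoulder z 3.2393350650021797 769
```

Request:
play_rows(
  plan=[
    {"rx": -0.0006,"ry": 0.0066,"rz": 0.0003,"tx": 3.4,"ty": 0.3,"tz": 10,"jaw": 40},
    {"rx": 0,"ry": 0,"rz": 0,"tx": 3.4,"ty": 0.2,"tz": 20,"jaw": 40},
    {"rx": 0,"ry": 0,"rz": 0,"tx": 0,"ty": 0,"tz": 20,"jaw": 40},
    {"rx": 0,"ry": 0,"rz": 0,"tx": 0,"ty": 0,"tz": 10,"jaw": 40},
    {"rx": 0,"ry": 0,"rz": 0,"tx": 0,"ty": 0,"tz": 0,"jaw": 40},
    {"rx": 0,"ry": 0,"rz": 0,"tx": 0,"ty": 0,"tz": 0,"jaw": 40},
  ],
)

```text
clock: 9.6
tool_pos: [0.5647, -0.0782, 0.1733]
tcp_rot: [2.991, -0.211, 0.806]
force: [-0.5, -0.4, -1.8]
opening: 0.5
finger_force: 40.0
```

Run:
```python
from h import *
rel(); s=read_state(); c=capture("wrist"); cupoff(c,s); print(todo(M0+FD@[.0022,.0005,-.055],FD))
```

```text
TCP off axis x,y (mm) [6.44 0.23] height above mouth 60.17 axial force -1.39 lat [-1.28  0.43] open 47.48228962081492 grip 39.99968915653881 t 9.6
ring z -28 -2 1729 [-0.82 -0.44] 0.14
ring z 6 30 1038 [-0.95 -0.4 ] 0.12
ring z 34 39 245 [-1.27 -0.33] 0.54
foot end z -30.278447540230204 4931
shoulder z 2.1228037147332346 951
(array([-5.3,  0.2,  6.1]), array([ 0.0006, -0.005 , -0.001 ]))
```

```bash
cat >> h.py <<'E'
from scipy.optimize import least_squares
def cupmouth(c,h,dark=75):
    """cup centre and collar centre in the dispenser frame (mm about M0; x up-slope, y, z inward); h = open end height above mouth, mm"""
    P=(cloud(c)-M0)@FD*1e3; rgb=c["pixels"].astype(int); out=[]
    m=(np.ptp(rgb,axis=2)<35)&(rgb.min(2)>110)&(np.hypot(P[...,0]-3,P[...,1])<40); q=P[m]; z=q[:,2]+h  # 0 at open end, - towards foot
    for lo,hi,rad in ((-66,-40,24),(-33,-8,30)):
        w=q[(z>lo)&(z<hi)]; r=np.hypot(w[:,0],w[:,1]); w=w[(w[:,0]>0)]
        f=least_squares(lambda p:np.hypot(w[:,0]-p[0],w[:,1]-p[1])-rad,[0,0],loss="soft_l1",f_scale=.3); out.append(f.x.round(2))
    o,_=rays(c,[0,0]); v,u=np.mgrid[0:420,0:560]; o,d=rays(c,np.c_[u.ravel(),v.ravel()])
    n=FD[:,2]; pts=(o+d*(((M0-o)@n)/(d@n))[:,None]-M0)@FD*1e3
    r=np.hypot(pts[:,0],pts[:,1]).reshape(420,560); D=(rgb.max(2)<dark)&(r>38)&(r<52)
    D=cv2.morphologyEx(D.astype(np.uint8),cv2.MORPH_OPEN,np.ones((3,3))); X=pts.reshape(420,560,3)
    an=np.degrees(np.arctan2(X[...,1],X[...,0])); B=[]
    for t in range(-70,71,5):
        k=(D>0)&(abs(an-t)<2.5)
        if k.sum()>15: B.append([np.percentile(r[k],97)*np.cos(np.radians(t)),np.percentile(r[k],97)*np.sin(np.radians(t))])
    B=np.array(B); col=None
    if len(B)>6:
        f=least_squares(lambda p:np.hypot(B[:,0]-p[0],B[:,1]-p[1])-46,[0,0],loss="soft_l1"); col=(f.x.round(2),len(B),abs(f.fun).mean().round(2))
    ft=q[(abs(z+70)<5)&(np.hypot(q[:,0],q[:,1])<22)]
    print("cup foot,body",out,"collar",col,"foot-end height",(-np.median(ft[:,2])).round(2))
E
python3 - <<'E'
from h import *
w1=dict(np.load("w1.npz"))
for _ in range(3):
    c=capture("wrist"); rel(); cupmouth(c,20); s=read_state()
    A=Rm(s["tcp_rot"]); print("  cam in tool",(A.T@(c["xyz"]-s["tool_pos"])*1e3).round(2))
np.savez("w5",**c)
E
```

```text
TCP off axis x,y (mm) [8.17 0.42] height above mouth 61.7 axial force -1.29 lat [0.42 0.26] open 47.37139529491344 grip 39.999368110875366 t 9.7
cup foot,body [array([ 6.72, -0.1 ]), array([ 6.88, -0.03])] collar (array([-2.39, -0.08]), 9, np.float64(0.2)) foot-end height 91.21
  cam in tool [  77.05   -0.61 -169.75]
TCP off axis x,y (mm) [8.47 0.44] height above mouth 62.03 axial force -0.89 lat [-0.94  0.51] open 47.548621994901424 grip 39.999572875967715 t 9.75
cup foot,body [array([ 7.48, -0.04]), array([7.73, 0.02])] collar None foot-end height 91.78
  cam in tool [  77.28   -0.58 -170.06]
TCP off axis x,y (mm) [8.58 0.5 ] height above mouth 62.17 axial force -0.85 lat [-1.06  0.66] open 47.689248867578016 grip 39.99954428320052 t 9.8
cup foot,body [array([7.85, 0.01]), array([8.13, 0.11])] collar None foot-end height 92.1
  cam in tool [  77.4    -0.61 -170.27]
```

Request:
play_rows(
  plan=[
    {"rx": 0,"ry": -0.004,"rz": 0,"tx": -8,"ty": 0,"tz": 0,"jaw": 40},
    {"rx": 0,"ry": 0,"rz": 0,"tx": 0,"ty": 0,"tz": 0,"jaw": 40},
    {"rx": 0,"ry": 0,"rz": 0,"tx": 0,"ty": 0,"tz": 0,"jaw": 40},
    {"rx": 0,"ry": 0,"rz": 0,"tx": 0,"ty": 0,"tz": 0,"jaw": 40},
    {"rx": 0,"ry": 0,"rz": 0,"tx": 0,"ty": 0,"tz": 0,"jaw": 40},
    {"rx": 0,"ry": 0,"rz": 0,"tx": 0,"ty": 0,"tz": 0,"jaw": 40},
  ],
)

```text
clock: 10.3
tool_pos: [0.5583, -0.0776, 0.1708]
tcp_rot: [2.991, -0.21, 0.805]
force: [0.1, -0.1, -1.4]
opening: 0.499
finger_force: 40.0
```

Run:
```python
from h import *
for d in (60,90):
    c=capture("wrist"); rel(); cupmouth(c,22,d)
print(todo(M0+N*.05,FD)); np.savez("w6",**c)
im=c["pixels"].copy()
for r in (40,46):
    t=np.linspace(0,2*np.pi,90); pts=M0+(FD@np.c_[r*np.cos(t),r*np.sin(t),0*t].T).T/1e3
    for u,v in px(c,pts).astype(int):
        if 0<=v<420 and 0<=u<560: im[v,u]=(255,0,0)
cv2.imwrite("pics/w6.png",cv2.resize(im[90:330,170:390],None,fx=2.5,fy=2.5,interpolation=0)[...,::-1])
```

```text
TCP off axis x,y (mm) [-0.35  0.47] height above mouth 61.18 axial force -0.7 lat [-0.75  0.19] open 47.47486254826547 grip 39.99964531743899 t 10.35
cup foot,body [array([-1.24,  0.02]), array([-1.3 ,  0.08])] collar None foot-end height 91.51
TCP off axis x,y (mm) [-0.41  0.48] height above mouth 61.11 axial force -0.98 lat [-0.43 -0.12] open 47.19813660138513 grip 39.999442153202835 t 10.4
cup foot,body [array([-1.26,  0.01]), array([-1.33,  0.08])] collar (array([-1.52, -0.48]), 29, np.float64(1.84)) foot-end height 91.46
(array([ 0.4, -0.5, 11.1]), array([ 0.0007, -0.0021, -0.0004]))
```

View pics/w6.png

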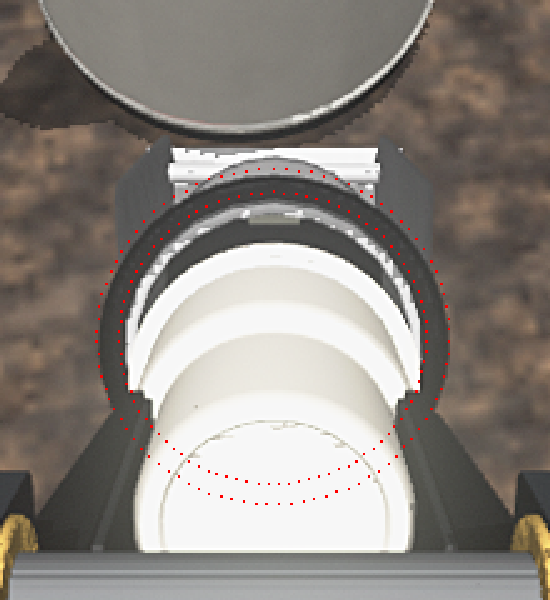

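The overlay shows the collar about 2 mm down-slope of my predicted circle. The cup also sits about 1.3 mm down-slope, so the two are aligned to about 1 mm, inside the flare. I go down gently and feel the forces.

Request:
play_rows(
  plan=[
    {"rx": 0,"ry": 0,"rz": 0,"tx": -0.5,"ty": 0,"tz": 6,"jaw": 40},
    {"rx": 0,"ry": 0,"rz": 0,"tx": 0,"ty": 0,"tz": 6,"jaw": 40},
    {"rx": 0,"ry": 0,"rz": 0,"tx": 0,"ty": 0,"tz": 6,"jaw": 40},
    {"rx": 0,"ry": 0,"rz": 0,"tx": 0,"ty": 0,"tz": 4,"jaw": 40},
    {"rx": 0,"ry": 0,"rz": 0,"tx": 0,"ty": 0,"tz": 2,"jaw": 40},
    {"rx": 0,"ry": 0,"rz": 0,"tx": 0,"ty": 0,"tz": 0,"jaw": 40},
    {"rx": 0,"ry": 0,"rz": 0,"tx": 0,"ty": 0,"tz": 0,"jaw": 40},
    {"rx": 0,"ry": 0,"rz": 0,"tx": 0,"ty": 0,"tz": 0,"jaw": 40},
  ],
)

```text
clock: 11.07
tool_pos: [0.5696, -0.0791, 0.1495]
tcp_rot: [2.992, -0.21, 0.804]
force: [-2.4, 0.7, 0.4]
opening: 0.501
finger_force: 40.0
```

Run:
```python
from h import *
rel()
```

```text
TCP off axis x,y (mm) [-1.19  0.42] height above mouth 37.07 axial force 1.58 lat [-1.98 -0.32] open 47.61232661881606 grip 40.00021314859623 t 11.0667
```

Request:
play_rows(
  plan=[
    {"rx": 0,"ry": 0,"rz": 0,"tx": 0,"ty": 0,"tz": 3,"jaw": 40},
    {"rx": 0,"ry": 0,"rz": 0,"tx": 0,"ty": 0,"tz": 3,"jaw": 40},
    {"rx": 0,"ry": 0,"rz": 0,"tx": 0,"ty": 0,"tz": 3,"jaw": 40},
    {"rx": 0,"ry": 0,"rz": 0,"tx": 0,"ty": 0,"tz": 0,"jaw": 40},
    {"rx": 0,"ry": 0,"rz": 0,"tx": 0,"ty": 0,"tz": 0,"jaw": 40},
    {"rx": 0,"ry": 0,"rz": 0,"tx": 0,"ty": 0,"tz": 0,"jaw": 40},
  ],
)

```text
clock: 11.57
tool_pos: [0.5744, -0.0799, 0.1421]
tcp_rot: [2.991, -0.21, 0.805]
force: [0.0, 0.2, 1.5]
opening: 0.499
finger_force: 40.0
```

Run:
```python
from h import *
rel();c=capture("wrist"); cupmouth(c,-11)
```

```text
TCP off axis x,y (mm) [-0.61  0.5 ] height above mouth 28.2 axial force 1.28 lat [ 0.73 -0.19] open 47.41787521369954 grip 40.000257595820585 t 11.5667
cup foot,body [array([-1.51,  0.02]), array([-1.33,  0.14])] collar (array([-2.18, -0.27]), 29, np.float64(0.33)) foot-end height 58.49
```

Request:
play_rows(
  plan=[
    {"rx": 0,"ry": 0,"rz": 0,"tx": 0,"ty": 0,"tz": 2.5,"jaw": 40},
    {"rx": 0,"ry": 0,"rz": 0,"tx": 0,"ty": 0,"tz": 2.5,"jaw": 40},
    {"rx": 0,"ry": 0,"rz": 0,"tx": 0,"ty": 0,"tz": 0,"jaw": 40},
    {"rx": 0,"ry": 0,"rz": 0,"tx": 0,"ty": 0,"tz": 0,"jaw": 40},
  ],
)

```text
clock: 11.95
tool_pos: [0.5769, -0.0802, 0.1376]
tcp_rot: [2.991, -0.21, 0.805]
force: [-0.7, -0.1, 1.4]
opening: 0.502
finger_force: 40.0
```

Request:
play_rows(
  plan=[
    {"rx": 0,"ry": 0,"rz": 0,"tx": 0,"ty": 0,"tz": 2,"jaw": 40},
    {"rx": 0,"ry": 0,"rz": 0,"tx": 0,"ty": 0,"tz": 2,"jaw": 40},
    {"rx": 0,"ry": 0,"rz": 0,"tx": 0,"ty": 0,"tz": 0,"jaw": 40},
    {"rx": 0,"ry": 0,"rz": 0,"tx": 0,"ty": 0,"tz": 0,"jaw": 40},
  ],
)

```text
clock: 12.28
tool_pos: [0.5789, -0.0805, 0.1342]
tcp_rot: [2.991, -0.21, 0.805]
force: [-1.2, 0.8, 3.5]
opening: 0.497
finger_force: 40.0
```

Request:
play_rows(
  plan=[
    {"rx": 0,"ry": 0,"rz": 0,"tx": 0,"ty": 0,"tz": 2,"jaw": 40},
    {"rx": 0,"ry": 0,"rz": 0,"tx": 0,"ty": 0,"tz": 2,"jaw": 40},
    {"rx": 0,"ry": 0,"rz": 0,"tx": 0,"ty": 0,"tz": 0,"jaw": 40},
    {"rx": 0,"ry": 0,"rz": 0,"tx": 0,"ty": 0,"tz": 0,"jaw": 40},
  ],
)

```text
clock: 12.62
tool_pos: [0.5808, -0.0808, 0.1308]
tcp_rot: [2.991, -0.21, 0.805]
force: [-3.0, 0.9, 3.5]
opening: 0.491
finger_force: 40.0
```

Request:
play_rows(
  plan=[
    {"rx": 0,"ry": 0,"rz": 0,"tx": 0,"ty": 0,"tz": 2,"jaw": 40},
    {"rx": 0,"ry": 0,"rz": 0,"tx": 0,"ty": 0,"tz": 2,"jaw": 40},
    {"rx": 0,"ry": 0,"rz": 0,"tx": 0,"ty": 0,"tz": 0,"jaw": 40},
    {"rx": 0,"ry": 0,"rz": 0,"tx": 0,"ty": 0,"tz": 0,"jaw": 40},
  ],
)

```text
clock: 12.95
tool_pos: [0.5829, -0.0811, 0.1271]
tcp_rot: [2.991, -0.21, 0.806]
force: [0.6, 0.1, 0.7]
opening: 0.501
finger_force: 40.0
```

Run:
```python
from h import *
rel();c=capture("wrist"); cupmouth(c,-28)
```

```text
TCP off axis x,y (mm) [-0.68  0.54] height above mouth 10.92 axial force 0.33 lat [ 0.88 -0.14] open 47.60477854625158 grip 40.000347576860804 t 12.95
cup foot,body [array([-1.62,  0.06]), array([-0.89, -0.13])] collar (array([-1.93, -0.25]), 29, np.float64(0.25)) foot-end height 41.2
```

Request:
play_rows(
  plan=[
    {"rx": 0,"ry": 0,"rz": 0,"tx": 0,"ty": 0,"tz": 2,"jaw": 40},
    {"rx": 0,"ry": 0,"rz": 0,"tx": 0,"ty": 0,"tz": 1,"jaw": 40},
    {"rx": 0,"ry": 0,"rz": 0,"tx": 0,"ty": 0,"tz": 0,"jaw": 40},
    {"rx": 0,"ry": 0,"rz": 0,"tx": 0,"ty": 0,"tz": 0,"jaw": 40},
  ],
)

```text
clock: 13.33
tool_pos: [0.5842, -0.0812, 0.1245]
tcp_rot: [2.991, -0.21, 0.805]
force: [-0.4, -0.2, 2.8]
opening: 0.501
finger_force: 40.0
```

Request:
play_rows(
  plan=[
    {"rx": 0,"ry": 0,"rz": 0,"tx": 0,"ty": 0,"tz": 1,"jaw": 40},
    {"rx": 0,"ry": 0,"rz": 0,"tx": 0,"ty": 0,"tz": 1,"jaw": 40},
    {"rx": 0,"ry": 0,"rz": 0,"tx": 0,"ty": 0,"tz": 0,"jaw": 40},
    {"rx": 0,"ry": 0,"rz": 0,"tx": 0,"ty": 0,"tz": 0,"jaw": 40},
  ],
)

```text
clock: 13.67
tool_pos: [0.5852, -0.0814, 0.1228]
tcp_rot: [2.991, -0.21, 0.805]
force: [-0.7, -0.0, 2.8]
opening: 0.497
finger_force: 40.0
```

Run:
```python
from h import *
rel();c=capture("wrist"); cupmouth(c,-33)
```

```text
TCP off axis x,y (mm) [-0.85  0.52] height above mouth 6.05 axial force 2.76 lat [0.74 0.11] open 47.22481890687683 grip 40.000475894194096 t 13.6667
cup foot,body [array([-1.74,  0.06]), array([ 0.11, -0.81])] collar (array([-1.96, -0.28]), 29, np.float64(0.27)) foot-end height 36.34
```

Past the catch: the force bumped to about 4.5 N and then fell back to the spring level. Releasing.

Request:
play_rows(
  plan=[
    {"rx": 0,"ry": 0,"rz": 0,"tx": 0,"ty": 0,"tz": 0,"jaw": 72},
    {"rx": 0,"ry": 0,"rz": 0,"tx": 0,"ty": 0,"tz": 0,"jaw": 72},
    {"rx": 0,"ry": 0,"rz": 0,"tx": 0,"ty": 0,"tz": 0,"jaw": 72},
    {"rx": 0,"ry": 0,"rz": 0,"tx": 0,"ty": 0,"tz": 0,"jaw": 72},
    {"rx": 0,"ry": 0,"rz": 0,"tx": 0,"ty": 0,"tz": 0,"jaw": 72},
    {"rx": 0,"ry": 0,"rz": 0,"tx": 0,"ty": 0,"tz": 0,"jaw": 72},
  ],
)

```text
clock: 14.22
tool_pos: [0.5848, -0.0813, 0.1222]
tcp_rot: [2.992, -0.21, 0.803]
force: [0.0, 0.5, -1.1]
opening: 0.715
finger_force: 0.0
```

Run:
```python
from h import *
rel();c=capture("wrist"); cupmouth(c,-30); print(todo(M0+N*.120,FD))
```

```text
TCP off axis x,y (mm) [-1.51  0.46] height above mouth 5.74 axial force -0.89 lat [-0.58 -0.48] open 67.90746375389305 grip 0.0 t 14.2167
cup foot,body [array([-1.73, -0.  ]), array([-0.94,  0.13])] collar (array([-1.87, -0.26]), 29, np.float64(0.26)) foot-end height 40.17
(array([   1.5,   -0.4, -114.2]), array([ 0.0006, -0.0012, -0.0005]))
```

Cup 1 is held: its foot end sprang back from 36.3 to 40.2 mm above the mouth and stopped there. Now I retract and get the second cup.

Request:
play_rows(
  plan=[
    {"rx": 0,"ry": 0,"rz": 0,"tx": 0,"ty": 0,"tz": -10,"jaw": 72},
    {"rx": 0,"ry": 0,"rz": 0,"tx": 0,"ty": 0,"tz": -20,"jaw": 72},
    {"rx": 0,"ry": 0,"rz": 0,"tx": 0,"ty": 0,"tz": -30,"jaw": 100},
    {"rx": 0,"ry": 0,"rz": 0,"tx": 0,"ty": 0,"tz": -35,"jaw": 100},
    {"rx": 0,"ry": 0,"rz": 0,"tx": 0,"ty": 0,"tz": -20,"jaw": 100},
    {"rx": -0.0256,"ry": -0.0543,"rz": 0.0955,"tx": 0,"ty": 0,"tz": 0,"jaw": 100},
    {"rx": -0.0256,"ry": -0.0543,"rz": 0.0955,"tx": 0,"ty": 0,"tz": 0,"jaw": 100},
    {"rx": -0.0256,"ry": -0.0543,"rz": 0.0955,"tx": 0,"ty": 0,"tz": 0,"jaw": 100},
    {"rx": -0.0256,"ry": -0.0543,"rz": 0.0955,"tx": 0,"ty": 0,"tz": 0,"jaw": 100},
    {"rx": -0.0256,"ry": -0.0543,"rz": 0.0955,"tx": 0,"ty": 0,"tz": 0,"jaw": 100},
    {"rx": -0.0256,"ry": -0.0543,"rz": 0.0955,"tx": 0,"ty": 0,"tz": 0,"jaw": 100},
    {"rx": -0.0256,"ry": -0.0543,"rz": 0.0955,"tx": 0,"ty": 0,"tz": 0,"jaw": 100},
    {"rx": -0.0256,"ry": -0.0543,"rz": 0.0955,"tx": 0,"ty": 0,"tz": 0,"jaw": 100},
    {"rx": -0.0256,"ry": -0.0543,"rz": 0.0955,"tx": 0,"ty": 0,"tz": 0,"jaw": 100},
    {"rx": 0,"ry": 0,"rz": 0,"tx": 0,"ty": 0,"tz": 0,"jaw": 100},
    {"rx": 0,"ry": 0,"rz": 0,"tx": 0,"ty": 0,"tz": 0,"jaw": 100},
  ],
)

```text
clock: 15.6
tool_pos: [0.5282, -0.0736, 0.2225]
tcp_rot: [-2.743, 1.532, -0.005]
force: [0.9, 0.3, 0.6]
opening: 0.999
finger_force: 0.0
```

Run:
```python
from h import *
print(read_state()["qpos"][-1],todo([.4947,.2986,.16],frame([0,0,-1],[-.852,-.524,0])))
```

```text
2.3510466119802405 (array([-334.6, -166.6,   61.8]), array([-0.0017, -0.0028,  0.0007]))
```

Run:
```python
from h import *
P=cloud(dict(np.load("w3.npz"))); q=P[110:240,0:140].reshape(-1,3); q=q[(q[:,2]>.05)&(q[:,2]<.3)]
print(q.min(0),q.max(0)); d=np.hypot(*(q[:,:2]-[.4947,.2986]).T); i=d.argmin(); print("nearest to B",d[i],q[i])
f=frame([0,0,-1],[np.cos(np.radians(231.6)),np.sin(np.radians(231.6)),0])
s=read_state(); t,r=todo([.4947,.2986,.16],f); print(t,r)
```

```text
[0.66055549 0.29620248 0.05000972] [0.75384418 0.3863286  0.20880642]
nearest to B 0.17298244198493667 [0.66208484 0.34224908 0.11865231]
[-334.6 -166.6   61.8] [-0.0012 -0.0031 -0.3485]
```

Clear. Rotate first (4 rows), then translate; axes turn, so I recompute after the turn.

Request:
play_rows(
  plan=[
    {"rx": 0,"ry": -0.001,"rz": -0.0875,"tx": 0,"ty": 0,"tz": 0,"jaw": 100},
    {"rx": 0,"ry": -0.001,"rz": -0.0875,"tx": 0,"ty": 0,"tz": 0,"jaw": 100},
    {"rx": 0,"ry": -0.001,"rz": -0.0875,"tx": 0,"ty": 0,"tz": 0,"jaw": 100},
    {"rx": 0,"ry": 0,"rz": -0.0875,"tx": 0,"ty": 0,"tz": 0,"jaw": 100},
    {"rx": 0,"ry": 0,"rz": 0,"tx": 0,"ty": 0,"tz": 0,"jaw": 100},
    {"rx": 0,"ry": 0,"rz": 0,"tx": 0,"ty": 0,"tz": 0,"jaw": 100},
  ],
)

```text
clock: 16.1
tool_pos: [0.5275, -0.073, 0.2225]
tcp_rot: [-2.965, 1.034, -0.001]
force: [-0.4, -0.6, -0.2]
opening: 1.0
finger_force: 0.0
```

Run:
```python
from h import *
f=frame([0,0,-1],[np.cos(np.radians(231.6)),np.sin(np.radians(231.6)),0])
print(todo([.4947,.2986,.16],f))
```

```text
(array([-256.9, -270.5,   62.8]), array([-0.0015, -0.0004, -0.0011]))
```

Request:
play_rows(
  plan=[
    {"rx": 0,"ry": 0,"rz": 0,"tx": -23.4,"ty": -24.6,"tz": 5.7,"jaw": 100},
    {"rx": 0,"ry": 0,"rz": 0,"tx": -23.4,"ty": -24.6,"tz": 5.7,"jaw": 100},
    {"rx": 0,"ry": 0,"rz": 0,"tx": -23.4,"ty": -24.6,"tz": 5.7,"jaw": 100},
    {"rx": 0,"ry": 0,"rz": 0,"tx": -23.4,"ty": -24.6,"tz": 5.7,"jaw": 100},
    {"rx": 0,"ry": 0,"rz": 0,"tx": -23.4,"ty": -24.6,"tz": 5.7,"jaw": 100},
    {"rx": 0,"ry": 0,"rz": 0,"tx": -23.4,"ty": -24.6,"tz": 5.7,"jaw": 100},
    {"rx": 0,"ry": 0,"rz": 0,"tx": -23.4,"ty": -24.6,"tz": 5.7,"jaw": 100},
    {"rx": 0,"ry": 0,"rz": 0,"tx": -23.4,"ty": -24.6,"tz": 5.7,"jaw": 100},
    {"rx": 0,"ry": 0,"rz": 0,"tx": -23.4,"ty": -24.6,"tz": 5.7,"jaw": 100},
    {"rx": 0,"ry": 0,"rz": 0,"tx": -23.4,"ty": -24.6,"tz": 5.7,"jaw": 100},
    {"rx": 0,"ry": 0,"rz": 0,"tx": -23.4,"ty": -24.6,"tz": 5.7,"jaw": 100},
    {"rx": 0,"ry": 0,"rz": 0,"tx": 0,"ty": 0,"tz": 0,"jaw": 100},
    {"rx": 0,"ry": 0,"rz": 0,"tx": 0,"ty": 0,"tz": 0,"jaw": 100},
    {"rx": 0,"ry": 0,"rz": 0,"tx": 0,"ty": 0,"tz": 0,"jaw": 100},
    {"rx": 0,"ry": 0,"rz": 0,"tx": 0,"ty": 0,"tz": 0,"jaw": 100},
  ],
)

```text
clock: 17.35
tool_pos: [0.4947, 0.298, 0.1605]
tcp_rot: [-2.964, 1.035, -0.001]
force: [-0.0, 0.7, 0.5]
opening: 1.0
finger_force: 0.0
```

Run:
```python
from h import *
c=capture("wrist"); s=read_state(); print(s["qpos"][-1])
P=cloud(c); rgb=c["pixels"].astype(int)
m=((P[...,2]>.064)&(P[...,2]<.09)&(np.ptp(rgb,axis=2)<40)&(rgb.min(2)>90)&(np.hypot(P[...,0]-.4947,P[...,1]-.2986)<.04)).astype(np.uint8)
k=max(cv2.findContours(m,0,1)[0],key=cv2.contourArea); e=cv2.fitEllipse(k); print(e,onz(c,e[0],.074),np.median(P[m>0],0))
f=frame([0,0,-1],[np.cos(np.radians(231.6)),np.sin(np.radians(231.6)),0])
print(todo([.4947,.2986,.043],f))
```

```text
2.691177601825812
((278.24432373046875, 217.2962188720703), (64.45977020263672, 65.06736755371094), 91.06975555419922) [[0.49504982 0.29929816 0.074     ]] [0.49488412 0.2994088  0.07305982]
(array([ -0.6,  -0.3, 117.6]), array([-0.0018,  0.0002, -0.0021]))
```

Request:
play_rows(
  plan=[
    {"rx": -0.0018,"ry": 0,"rz": 0,"tx": -0.6,"ty": -1.2,"tz": 17.5,"jaw": 100},
    {"rx": 0,"ry": 0,"rz": 0,"tx": 0,"ty": 0,"tz": 25,"jaw": 100},
    {"rx": 0,"ry": 0,"rz": 0,"tx": 0,"ty": 0,"tz": 25,"jaw": 100},
    {"rx": 0,"ry": 0,"rz": 0,"tx": 0,"ty": 0,"tz": 25,"jaw": 100},
    {"rx": 0,"ry": 0,"rz": 0,"tx": 0,"ty": 0,"tz": 17,"jaw": 100},
    {"rx": 0,"ry": 0,"rz": 0,"tx": 0,"ty": 0,"tz": 8,"jaw": 100},
    {"rx": 0,"ry": 0,"rz": 0,"tx": 0,"ty": 0,"tz": 0,"jaw": 90},
    {"rx": 0,"ry": 0,"rz": 0,"tx": 0,"ty": 0,"tz": 0,"jaw": 80},
    {"rx": 0,"ry": 0,"rz": 0,"tx": 0,"ty": 0,"tz": 0,"jaw": 70},
  ],
)

```text
clock: 18.15
tool_pos: [0.4961, 0.3004, 0.0444]
tcp_rot: [-2.965, 1.034, -0.002]
force: [-1.1, 1.2, 0.5]
opening: 0.844
finger_force: 0.0
```

Run:
```python
from h import *
f=frame([0,0,-1],[np.cos(np.radians(231.6)),np.sin(np.radians(231.6)),0])
print(todo([.495,.2993,.043],f))
```

```text
(array([-0.2,  1.5,  1.4]), array([-0.0022, -0.0006, -0.0011]))
```

Request:
play_rows(
  plan=[
    {"rx": 0,"ry": 0,"rz": 0,"tx": 0,"ty": 1,"tz": 1.2,"jaw": 70},
    {"rx": 0,"ry": 0,"rz": 0,"tx": 0,"ty": 0,"tz": 0,"jaw": 40},
    {"rx": 0,"ry": 0,"rz": 0,"tx": 0,"ty": 0,"tz": 0,"jaw": 40},
    {"rx": 0,"ry": 0,"rz": 0,"tx": 0,"ty": 0,"tz": 0,"jaw": 40},
    {"rx": 0,"ry": 0,"rz": 0,"tx": 0,"ty": 0,"tz": 0,"jaw": 40},
    {"rx": 0,"ry": 0,"rz": 0,"tx": 0,"ty": 0,"tz": 0,"jaw": 40},
    {"rx": 0,"ry": 0,"rz": 0,"tx": 0,"ty": 0,"tz": 0,"jaw": 40},
    {"rx": 0,"ry": 0,"rz": 0,"tx": 0,"ty": 0,"tz": 0,"jaw": 40},
    {"rx": 0,"ry": 0,"rz": 0,"tx": 0,"ty": 0,"tz": 0,"jaw": 40},
    {"rx": 0,"ry": 0,"rz": 0,"tx": 0,"ty": 0,"tz": 0,"jaw": 40},
  ],
)

```text
clock: 18.98
tool_pos: [0.4943, 0.2995, 0.0418]
tcp_rot: [-2.967, 1.034, 0.001]
force: [-1.0, 0.3, 3.5]
opening: 0.5
finger_force: 40.0
```

Request:
play_rows(
  plan=[
    {"rx": 0,"ry": 0,"rz": 0,"tx": 0,"ty": 0,"tz": -10,"jaw": 40},
    {"rx": 0,"ry": 0,"rz": 0,"tx": 0,"ty": 0,"tz": -20,"jaw": 40},
    {"rx": 0,"ry": 0,"rz": 0,"tx": 0,"ty": 0,"tz": -30,"jaw": 40},
    {"rx": 0,"ry": 0,"rz": 0,"tx": 0,"ty": 0,"tz": -35,"jaw": 40},
    {"rx": 0,"ry": 0,"rz": 0,"tx": 0,"ty": 0,"tz": -35,"jaw": 40},
    {"rx": 0,"ry": 0,"rz": 0,"tx": 0,"ty": 0,"tz": -35,"jaw": 40},
    {"rx": 0,"ry": 0,"rz": 0,"tx": 0,"ty": 0,"tz": -20,"jaw": 40},
    {"rx": 0,"ry": 0,"rz": 0,"tx": 0,"ty": 0,"tz": -15,"jaw": 40},
    {"rx": 0,"ry": 0,"rz": 0,"tx": 0,"ty": 0,"tz": 0,"jaw": 40},
    {"rx": 0,"ry": 0,"rz": 0,"tx": 0,"ty": 0,"tz": 0,"jaw": 40},
    {"rx": 0,"ry": 0,"rz": 0,"tx": 0,"ty": 0,"tz": 0,"jaw": 40},
  ],
)

```text
clock: 19.9
tool_pos: [0.4934, 0.2989, 0.2394]
tcp_rot: [2.964, -1.033, -0.005]
force: [-0.4, -0.3, -2.6]
opening: 0.498
finger_force: 40.0
```

Run:
```python
from h import *
print(M0+N*.145,todo(M0+N*.145,FD))
```

```text
[ 0.51720399 -0.07130973  0.24357276] (array([248.7, 275.2,  -3.7]), array([ 0.1416,  0.514 , -0.5181]))
```

Request:
play_rows(
  plan=[
    {"rx": 0,"ry": 0,"rz": 0,"tx": 22.6,"ty": 25,"tz": -0.3,"jaw": 40},
    {"rx": 0,"ry": 0,"rz": 0,"tx": 22.6,"ty": 25,"tz": -0.3,"jaw": 40},
    {"rx": 0,"ry": 0,"rz": 0,"tx": 22.6,"ty": 25,"tz": -0.3,"jaw": 40},
    {"rx": 0,"ry": 0,"rz": 0,"tx": 22.6,"ty": 25,"tz": -0.3,"jaw": 40},
    {"rx": 0,"ry": 0,"rz": 0,"tx": 22.6,"ty": 25,"tz": -0.3,"jaw": 40},
    {"rx": 0,"ry": 0,"rz": 0,"tx": 22.6,"ty": 25,"tz": -0.3,"jaw": 40},
    {"rx": 0,"ry": 0,"rz": 0,"tx": 22.6,"ty": 25,"tz": -0.3,"jaw": 40},
    {"rx": 0,"ry": 0,"rz": 0,"tx": 22.6,"ty": 25,"tz": -0.3,"jaw": 40},
    {"rx": 0,"ry": 0,"rz": 0,"tx": 22.6,"ty": 25,"tz": -0.3,"jaw": 40},
    {"rx": 0,"ry": 0,"rz": 0,"tx": 22.6,"ty": 25,"tz": -0.3,"jaw": 40},
    {"rx": 0,"ry": 0,"rz": 0,"tx": 22.6,"ty": 25,"tz": -0.3,"jaw": 40},
    {"rx": 0.0202,"ry": 0.0734,"rz": -0.074,"tx": 0,"ty": 0,"tz": 0,"jaw": 40},
    {"rx": 0.0202,"ry": 0.0734,"rz": -0.074,"tx": 0,"ty": 0,"tz": 0,"jaw": 40},
    {"rx": 0.0202,"ry": 0.0734,"rz": -0.074,"tx": 0,"ty": 0,"tz": 0,"jaw": 40},
    {"rx": 0.0202,"ry": 0.0734,"rz": -0.074,"tx": 0,"ty": 0,"tz": 0,"jaw": 40},
    {"rx": 0.0202,"ry": 0.0734,"rz": -0.074,"tx": 0,"ty": 0,"tz": 0,"jaw": 40},
    {"rx": 0.0202,"ry": 0.0734,"rz": -0.074,"tx": 0,"ty": 0,"tz": 0,"jaw": 40},
    {"rx": 0.0202,"ry": 0.0734,"rz": -0.074,"tx": 0,"ty": 0,"tz": 0,"jaw": 40},
  ],
)

```text
clock: 21.4
tool_pos: [0.517, -0.07, 0.2418]
tcp_rot: [2.994, -0.204, 0.804]
force: [0.2, -0.7, -2.8]
opening: 0.503
finger_force: 40.0
```

Request:
play_rows(
  plan=[
    {"rx": 0,"ry": 0,"rz": 0,"tx": 0,"ty": 0,"tz": 0,"jaw": 40},
    {"rx": 0,"ry": 0,"rz": 0,"tx": 0,"ty": 0,"tz": 0,"jaw": 40},
    {"rx": 0,"ry": 0,"rz": 0,"tx": 0,"ty": 0,"tz": 0,"jaw": 40},
    {"rx": 0,"ry": 0,"rz": 0,"tx": 0,"ty": 0,"tz": 0,"jaw": 40},
    {"rx": 0,"ry": 0,"rz": 0,"tx": 0,"ty": 0,"tz": 0,"jaw": 40},
  ],
)

```text
clock: 21.82
tool_pos: [0.5188, -0.0706, 0.245]
tcp_rot: [2.994, -0.211, 0.805]
force: [-0.4, 0.3, -1.5]
opening: 0.502
finger_force: 40.0
```

Run:
```python
from h import *
rel(); c=capture("wrist"); cupmouth(c,106); np.savez("w7",**c); s=read_state(); cupoff(c,s); print(todo(M0+N*.095+FD@[-.001,.0005,0],FD))
```

```text
TCP off axis x,y (mm) [ 1.98 -0.95] height above mouth 145.51 axial force -1.08 lat [-1.09 -0.25] open 47.71142201131677 grip 39.99969720840454 t 21.8167
cup foot,body [array([ 1.  , -1.35]), array([ 1.03, -1.37])] collar (array([-2.42, -0.14]), 29, np.float64(0.19)) foot-end height 176.93
ring z -28 -2 1718 [-0.97 -0.42] 0.14
ring z 6 30 1042 [-1.09 -0.37] 0.12
ring z 34 39 62 [-1.03 -0.31] 0.12
foot end z -31.39359951517241 5044
shoulder z 1.1598070920372208 987
(array([-3. ,  1.5, 50.5]), array([-0.0014, -0.0017, -0.001 ]))
```

Request:
play_rows(
  plan=[
    {"rx": -0.0014,"ry": -0.0017,"rz": 0,"tx": -2.6,"ty": 1.4,"tz": 10,"jaw": 40},
    {"rx": 0,"ry": 0,"rz": 0,"tx": 0,"ty": 0,"tz": 18,"jaw": 40},
    {"rx": 0,"ry": 0,"rz": 0,"tx": 0,"ty": 0,"tz": 18,"jaw": 40},
    {"rx": 0,"ry": 0,"rz": 0,"tx": 0,"ty": 0,"tz": 8,"jaw": 40},
    {"rx": 0,"ry": 0,"rz": 0,"tx": 0,"ty": 0,"tz": 0,"jaw": 40},
    {"rx": 0,"ry": 0,"rz": 0,"tx": 0,"ty": 0,"tz": 0,"jaw": 40},
    {"rx": 0,"ry": 0,"rz": 0,"tx": 0,"ty": 0,"tz": 0,"jaw": 40},
    {"rx": 0,"ry": 0,"rz": 0,"tx": 0,"ty": 0,"tz": 0,"jaw": 40},
  ],
)

```text
clock: 22.53
tool_pos: [0.543, -0.0756, 0.1981]
tcp_rot: [2.991, -0.21, 0.806]
force: [0.1, 1.1, -1.3]
opening: 0.504
finger_force: 40.0
```

Run:
```python
from h import *
rel(); c=capture("wrist"); cupmouth(c,52); print(todo(M0+N*.095,FD)[1]); cv2.imwrite("pics/w8.png",cv2.resize(c["pixels"][110:330,170:390],None,fx=2.5,fy=2.5)[...,::-1])
```

```text
TCP off axis x,y (mm) [-0.15  0.61] height above mouth 92.53 axial force -1.05 lat [-0.69 -1.07] open 47.8817032750612 grip 39.99981880187988 t 22.5333
cup foot,body [array([-0.99,  0.18]), array([-0.87,  0.23])] collar (array([-2.3 , -0.29]), 29, np.float64(0.2)) foot-end height 124.02
[ 0.0004 -0.0027 -0.0007]
```

View pics/w8.png

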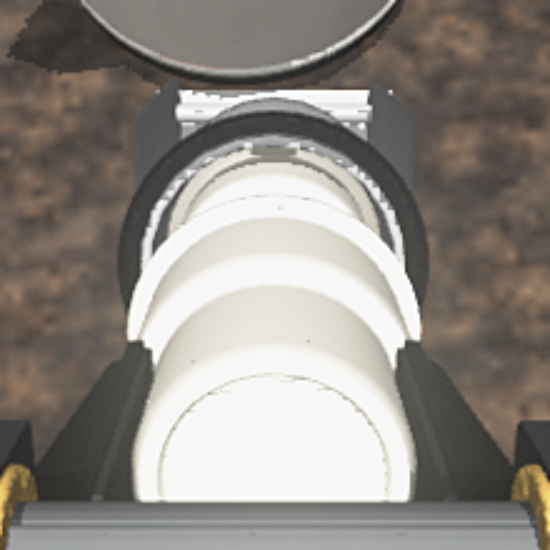

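The crop shows the second cup lined up over the first cup's foot (about (275,200)) inside the collar. I lower it over the foot.

Request:
play_rows(
  plan=[
    {"rx": 0,"ry": -0.0027,"rz": 0,"tx": -0.6,"ty": -0.2,"tz": 6,"jaw": 40},
    {"rx": 0,"ry": 0,"rz": 0,"tx": 0,"ty": 0,"tz": 8,"jaw": 40},
    {"rx": 0,"ry": 0,"rz": 0,"tx": 0,"ty": 0,"tz": 8,"jaw": 40},
    {"rx": 0,"ry": 0,"rz": 0,"tx": 0,"ty": 0,"tz": 8,"jaw": 40},
    {"rx": 0,"ry": 0,"rz": 0,"tx": 0,"ty": 0,"tz": 6,"jaw": 40},
    {"rx": 0,"ry": 0,"rz": 0,"tx": 0,"ty": 0,"tz": 4,"jaw": 40},
    {"rx": 0,"ry": 0,"rz": 0,"tx": 0,"ty": 0,"tz": 0,"jaw": 40},
    {"rx": 0,"ry": 0,"rz": 0,"tx": 0,"ty": 0,"tz": 0,"jaw": 40},
    {"rx": 0,"ry": 0,"rz": 0,"tx": 0,"ty": 0,"tz": 0,"jaw": 40},
    {"rx": 0,"ry": 0,"rz": 0,"tx": 0,"ty": 0,"tz": 0,"jaw": 40},
  ],
)

```text
clock: 23.42
tool_pos: [0.562, -0.078, 0.1622]
tcp_rot: [2.993, -0.211, 0.8]
force: [-0.4, -0.9, -2.1]
opening: 0.498
finger_force: 40.0
```

Run:
```python
from h import *
rel(); c=capture("wrist"); cupmouth(c,13); print(todo(M0+N*.095,FD)[1])
```

```text
TCP off axis x,y (mm) [-1.44  0.37] height above mouth 51.91 axial force -1.7 lat [-1.26  0.93] open 47.31154508903356 grip 39.999720454216 t 23.4167
cup foot,body [array([-2.43, -0.08]), array([-2.55, -0.01])] collar (array([-2.51, -0.23]), 29, np.float64(0.37)) foot-end height 83.31
[ 0.0002  0.0011 -0.0008]
```

Request:
play_rows(
  plan=[
    {"rx": 0,"ry": 0,"rz": 0,"tx": 0.7,"ty": 0,"tz": 3,"jaw": 40},
    {"rx": 0,"ry": 0,"rz": 0,"tx": 0,"ty": 0,"tz": 3,"jaw": 40},
    {"rx": 0,"ry": 0,"rz": 0,"tx": 0,"ty": 0,"tz": 3,"jaw": 40},
    {"rx": 0,"ry": 0,"rz": 0,"tx": 0,"ty": 0,"tz": 3,"jaw": 40},
    {"rx": 0,"ry": 0,"rz": 0,"tx": 0,"ty": 0,"tz": 0,"jaw": 40},
    {"rx": 0,"ry": 0,"rz": 0,"tx": 0,"ty": 0,"tz": 0,"jaw": 40},
    {"rx": 0,"ry": 0,"rz": 0,"tx": 0,"ty": 0,"tz": 0,"jaw": 40},
  ],
)

```text
clock: 24.05
tool_pos: [0.5686, -0.079, 0.152]
tcp_rot: [2.993, -0.211, 0.8]
force: [-0.6, -0.4, 1.6]
opening: 0.496
finger_force: 40.0
```

Run:
```python
from h import *
rel(); c=capture("wrist"); cupmouth(c,1)
```

```text
TCP off axis x,y (mm) [-0.76  0.41] height above mouth 39.75 axial force 1.7 lat [0.31 0.47] open 47.09741329575514 grip 40.000264048576355 t 24.05
cup foot,body [array([-1.72, -0.04]), array([-1.81,  0.04])] collar (array([-2.19, -0.24]), 24, np.float64(0.25)) foot-end height 71.23
```

Contact made at about 3.5 N, with no sideways force. I press on.

Request:
play_rows(
  plan=[
    {"rx": 0,"ry": 0,"rz": 0,"tx": 0,"ty": 0,"tz": 3,"jaw": 40},
    {"rx": 0,"ry": 0,"rz": 0,"tx": 0,"ty": 0,"tz": 3,"jaw": 40},
    {"rx": 0,"ry": 0,"rz": 0,"tx": 0,"ty": 0,"tz": 3,"jaw": 40},
    {"rx": 0,"ry": 0,"rz": 0,"tx": 0,"ty": 0,"tz": 3,"jaw": 40},
    {"rx": 0,"ry": 0,"rz": 0,"tx": 0,"ty": 0,"tz": 3,"jaw": 40},
    {"rx": 0,"ry": 0,"rz": 0,"tx": 0,"ty": 0,"tz": 0,"jaw": 40},
    {"rx": 0,"ry": 0,"rz": 0,"tx": 0,"ty": 0,"tz": 0,"jaw": 40},
    {"rx": 0,"ry": 0,"rz": 0,"tx": 0,"ty": 0,"tz": 0,"jaw": 40},
  ],
)

```text
clock: 24.77
tool_pos: [0.5758, -0.0799, 0.1387]
tcp_rot: [2.994, -0.211, 0.799]
force: [-1.4, 0.0, 1.7]
opening: 0.498
finger_force: 40.0
```

Request:
play_rows(
  plan=[
    {"rx": 0,"ry": 0,"rz": 0,"tx": 0,"ty": 0,"tz": 2,"jaw": 40},
    {"rx": 0,"ry": 0,"rz": 0,"tx": 0,"ty": 0,"tz": 2,"jaw": 40},
    {"rx": 0,"ry": 0,"rz": 0,"tx": 0,"ty": 0,"tz": 2,"jaw": 40},
    {"rx": 0,"ry": 0,"rz": 0,"tx": 0,"ty": 0,"tz": 0,"jaw": 40},
    {"rx": 0,"ry": 0,"rz": 0,"tx": 0,"ty": 0,"tz": 0,"jaw": 40},
    {"rx": 0,"ry": 0,"rz": 0,"tx": 0,"ty": 0,"tz": 0,"jaw": 40},
  ],
)

```text
clock: 25.27
tool_pos: [0.5788, -0.0803, 0.1335]
tcp_rot: [2.994, -0.211, 0.799]
force: [-1.0, -0.7, 3.0]
opening: 0.501
finger_force: 40.0
```

Run:
```python
from h import *
rel(); c=capture("wrist"); cupmouth(c,-20)
```

```text
TCP off axis x,y (mm) [-1.14  0.38] height above mouth 18.53 axial force 3.09 lat [0.73 0.85] open 47.55751607040504 grip 40.00074505805969 t 25.2667
cup foot,body [array([-2.1 , -0.06]), array([-1.59, -0.07])] collar (array([-1.93, -0.23]), 29, np.float64(0.25)) foot-end height 50.01
```

Request:
play_rows(
  plan=[
    {"rx": 0,"ry": 0,"rz": 0,"tx": 0,"ty": 0,"tz": 2,"jaw": 40},
    {"rx": 0,"ry": 0,"rz": 0,"tx": 0,"ty": 0,"tz": 2,"jaw": 40},
    {"rx": 0,"ry": 0,"rz": 0,"tx": 0,"ty": 0,"tz": 0,"jaw": 40},
    {"rx": 0,"ry": 0,"rz": 0,"tx": 0,"ty": 0,"tz": 0,"jaw": 40},
    {"rx": 0,"ry": 0,"rz": 0,"tx": 0,"ty": 0,"tz": 0,"jaw": 40},
  ],
)

```text
clock: 25.73
tool_pos: [0.5808, -0.0806, 0.1303]
tcp_rot: [2.994, -0.21, 0.799]
force: [-3.3, -1.2, 4.9]
opening: 0.498
finger_force: 40.0
```

Request:
play_rows(
  plan=[
    {"rx": 0,"ry": 0,"rz": 0,"tx": 0,"ty": 0,"tz": 1.5,"jaw": 40},
    {"rx": 0,"ry": 0,"rz": 0,"tx": 0,"ty": 0,"tz": 1.5,"jaw": 40},
    {"rx": 0,"ry": 0,"rz": 0,"tx": 0,"ty": 0,"tz": 0,"jaw": 40},
    {"rx": 0,"ry": 0,"rz": 0,"tx": 0,"ty": 0,"tz": 0,"jaw": 40},
    {"rx": 0,"ry": 0,"rz": 0,"tx": 0,"ty": 0,"tz": 0,"jaw": 40},
  ],
)

```text
clock: 26.15
tool_pos: [0.5822, -0.0809, 0.1275]
tcp_rot: [2.994, -0.211, 0.799]
force: [-1.8, -0.6, 3.2]
opening: 0.499
finger_force: 40.0
```

Run:
```python
from h import *
rel(); c=capture("wrist"); cupmouth(c,-27)
```

```text
TCP off axis x,y (mm) [-1.16  0.4 ] height above mouth 11.59 axial force 3.57 lat [0.13 0.88] open 47.38213244439705 grip 40.00123143196106 t 26.15
cup foot,body [array([-2.11, -0.06]), array([-1.45, -0.02])] collar (array([-1.88, -0.25]), 29, np.float64(0.26)) foot-end height 43.06
```

Request:
play_rows(
  plan=[
    {"rx": 0,"ry": 0,"rz": 0,"tx": 0,"ty": 0,"tz": 1,"jaw": 40},
    {"rx": 0,"ry": 0,"rz": 0,"tx": 0,"ty": 0,"tz": 1,"jaw": 40},
    {"rx": 0,"ry": 0,"rz": 0,"tx": 0,"ty": 0,"tz": 0,"jaw": 40},
    {"rx": 0,"ry": 0,"rz": 0,"tx": 0,"ty": 0,"tz": 0,"jaw": 40},
    {"rx": 0,"ry": 0,"rz": 0,"tx": 0,"ty": 0,"tz": 0,"jaw": 40},
  ],
)

```text
clock: 26.62
tool_pos: [0.5832, -0.081, 0.1257]
tcp_rot: [2.994, -0.211, 0.799]
force: [-1.6, -2.3, 3.9]
opening: 0.498
finger_force: 40.0
```

Request:
play_rows(
  plan=[
    {"rx": 0,"ry": 0,"rz": 0,"tx": 0,"ty": 0,"tz": 1,"jaw": 40},
    {"rx": 0,"ry": 0,"rz": 0,"tx": 0,"ty": 0,"tz": 0.5,"jaw": 40},
    {"rx": 0,"ry": 0,"rz": 0,"tx": 0,"ty": 0,"tz": 0,"jaw": 40},
    {"rx": 0,"ry": 0,"rz": 0,"tx": 0,"ty": 0,"tz": 0,"jaw": 40},
    {"rx": 0,"ry": 0,"rz": 0,"tx": 0,"ty": 0,"tz": 0,"jaw": 40},
  ],
)

```text
clock: 27.03
tool_pos: [0.5839, -0.0811, 0.1244]
tcp_rot: [2.994, -0.211, 0.799]
force: [-1.8, -1.7, 4.3]
opening: 0.502
finger_force: 40.0
```

Run:
```python
from h import *
rel(); c=capture("wrist"); cupmouth(c,-30)
```

```text
TCP off axis x,y (mm) [-1.19  0.38] height above mouth 8.04 axial force 4.47 lat [0.83 1.91] open 47.709904590823584 grip 40.001201033592224 t 27.0333
cup foot,body [array([-2.18, -0.07]), array([-0.99, -0.38])] collar (array([-1.89, -0.23]), 29, np.float64(0.25)) foot-end height 39.49
```

Request:
play_rows(
  plan=[
    {"rx": 0,"ry": 0,"rz": 0,"tx": 0,"ty": 0,"tz": 1,"jaw": 40},
    {"rx": 0,"ry": 0,"rz": 0,"tx": 0,"ty": 0,"tz": 0,"jaw": 40},
    {"rx": 0,"ry": 0,"rz": 0,"tx": 0,"ty": 0,"tz": 0,"jaw": 40},
    {"rx": 0,"ry": 0,"rz": 0,"tx": 0,"ty": 0,"tz": 0,"jaw": 40},
  ],
)

```text
clock: 27.42
tool_pos: [0.5844, -0.0811, 0.1235]
tcp_rot: [2.994, -0.211, 0.799]
force: [-1.3, -1.8, 2.9]
opening: 0.502
finger_force: 40.0
```

Request:
play_rows(
  plan=[
    {"rx": 0,"ry": 0,"rz": 0,"tx": 0,"ty": 0,"tz": 0.7,"jaw": 40},
    {"rx": 0,"ry": 0,"rz": 0,"tx": 0,"ty": 0,"tz": 0,"jaw": 40},
    {"rx": 0,"ry": 0,"rz": 0,"tx": 0,"ty": 0,"tz": 0,"jaw": 40},
    {"rx": 0,"ry": 0,"rz": 0,"tx": 0,"ty": 0,"tz": 0,"jaw": 40},
  ],
)

```text
clock: 27.75
tool_pos: [0.5847, -0.0812, 0.1229]
tcp_rot: [2.994, -0.211, 0.799]
force: [-0.6, -1.5, 3.1]
opening: 0.502
finger_force: 40.0
```

Run:
```python
from h import *
rel(); c=capture("wrist"); cupmouth(c,-32)
```

```text
TCP off axis x,y (mm) [-1.24  0.36] height above mouth 6.36 axial force 2.92 lat [1.22 1.61] open 47.66040713415021 grip 40.00122785568237 t 27.75
cup foot,body [array([-2.21, -0.06]), array([-0.9 , -0.45])] collar (array([-1.89, -0.26]), 29, np.float64(0.26)) foot-end height 37.8
```

Request:
play_rows(
  plan=[
    {"rx": 0,"ry": 0,"rz": 0,"tx": 0,"ty": 0,"tz": 0.7,"jaw": 40},
    {"rx": 0,"ry": 0,"rz": 0,"tx": 0,"ty": 0,"tz": 0,"jaw": 40},
    {"rx": 0,"ry": 0,"rz": 0,"tx": 0,"ty": 0,"tz": 0,"jaw": 40},
    {"rx": 0,"ry": 0,"rz": 0,"tx": 0,"ty": 0,"tz": 0,"jaw": 40},
  ],
)

```text
clock: 28.13
tool_pos: [0.5851, -0.0812, 0.1223]
tcp_rot: [2.994, -0.211, 0.799]
force: [-0.7, -1.9, 4.1]
opening: 0.501
finger_force: 40.0
```

Request:
play_rows(
  plan=[
    {"rx": 0,"ry": 0,"rz": 0,"tx": 0,"ty": 0,"tz": 0.7,"jaw": 40},
    {"rx": 0,"ry": 0,"rz": 0,"tx": 0,"ty": 0,"tz": 0,"jaw": 40},
    {"rx": 0,"ry": 0,"rz": 0,"tx": 0,"ty": 0,"tz": 0,"jaw": 40},
    {"rx": 0,"ry": 0,"rz": 0,"tx": 0,"ty": 0,"tz": 0,"jaw": 40},
  ],
)

```text
clock: 28.47
tool_pos: [0.5853, -0.0812, 0.1223]
tcp_rot: [2.994, -0.21, 0.799]
force: [-6.2, -0.7, 10.3]
opening: 0.5
finger_force: 40.0
```

Run:
```python
from h import *
rel(); c=capture("wrist"); cupmouth(c,-32)
```

```text
TCP off axis x,y (mm) [-1.01  0.33] height above mouth 5.58 axial force 11.94 lat [-0.06  1.57] open 47.50750463544179 grip 40.00490427017212 t 28.4667
cup foot,body [array([-2.  , -0.09]), array([-0.46, -0.7 ])] collar (array([-1.86, -0.24]), 29, np.float64(0.26)) foot-end height 37.07
```

The stop is felt: the force rose to 12 N at a foot-end height of 37.1 mm, and I expected 37.2. Releasing.

Request:
play_rows(
  plan=[
    {"rx": 0,"ry": 0,"rz": 0,"tx": 0,"ty": 0,"tz": -0.7,"jaw": 40},
    {"rx": 0,"ry": 0,"rz": 0,"tx": 0,"ty": 0,"tz": -0.5,"jaw": 72},
    {"rx": 0,"ry": 0,"rz": 0,"tx": 0,"ty": 0,"tz": 0,"jaw": 72},
    {"rx": 0,"ry": 0,"rz": 0,"tx": 0,"ty": 0,"tz": 0,"jaw": 72},
    {"rx": 0,"ry": 0,"rz": 0,"tx": 0,"ty": 0,"tz": 0,"jaw": 72},
    {"rx": 0,"ry": 0,"rz": 0,"tx": 0,"ty": 0,"tz": 0,"jaw": 72},
    {"rx": 0,"ry": 0,"rz": 0,"tx": 0,"ty": 0,"tz": 0,"jaw": 72},
  ],
)

```text
clock: 29.1
tool_pos: [0.5841, -0.081, 0.1215]
tcp_rot: [2.995, -0.211, 0.796]
force: [0.6, 0.2, -0.5]
opening: 0.719
finger_force: 0.0
```

Run:
```python
from h import *
rel(); c=capture("wrist"); cupmouth(c,-30)
```

```text
TCP off axis x,y (mm) [-2.54  0.24] height above mouth 5.45 axial force -0.72 lat [ 0.21 -0.29] open 68.32303808124016 grip 0.0 t 29.1
cup foot,body [array([-2.61,  0.33]), array([-1.72,  0.49])] collar (array([-1.86, -0.25]), 29, np.float64(0.26)) foot-end height 40.11
```

Held at 40.1 mm, the same as the first cup. Retract and check.

Request:
play_rows(
  plan=[
    {"rx": 0,"ry": 0,"rz": 0,"tx": 0.8,"ty": 0,"tz": -8,"jaw": 72},
    {"rx": 0,"ry": 0,"rz": 0,"tx": 0,"ty": 0,"tz": -15,"jaw": 72},
    {"rx": 0,"ry": 0,"rz": 0,"tx": 0,"ty": 0,"tz": -25,"jaw": 80},
    {"rx": 0,"ry": 0,"rz": 0,"tx": 0,"ty": 0,"tz": -35,"jaw": 80},
    {"rx": 0,"ry": 0,"rz": 0,"tx": 0,"ty": 0,"tz": -35,"jaw": 80},
    {"rx": 0,"ry": 0,"rz": 0,"tx": 0,"ty": 0,"tz": -15,"jaw": 80},
    {"rx": 0,"ry": 0,"rz": 0,"tx": 0,"ty": 0,"tz": 0,"jaw": 80},
    {"rx": 0,"ry": 0,"rz": 0,"tx": 0,"ty": 0,"tz": 0,"jaw": 80},
    {"rx": 0,"ry": 0,"rz": 0,"tx": 0,"ty": 0,"tz": 0,"jaw": 80},
    {"rx": 0,"ry": 0,"rz": 0,"tx": 0,"ty": 0,"tz": 0,"jaw": 80},
    {"rx": 0,"ry": 0,"rz": 0,"tx": 0,"ty": 0,"tz": 0,"jaw": 80},
    {"rx": 0,"ry": 0,"rz": 0,"tx": 0,"ty": 0,"tz": 0,"jaw": 80},
  ],
)

```text
clock: 30.15
tool_pos: [0.5195, -0.0719, 0.2365]
tcp_rot: [2.996, -0.211, 0.795]
force: [-0.0, -0.6, -0.2]
opening: 0.798
finger_force: 0.0
```

Run:
```python
from h import *
rel(); c=capture("wrist"); cupmouth(c,-30); d=capture("scene")
a=cv2.resize(c["pixels"],(400,300)); b=cv2.resize(d["pixels"][130:290,225:438],(400,300),interpolation=2)
cv2.imwrite("pics/end.png",np.hstack([a,b])[...,::-1])
```

```text
TCP off axis x,y (mm) [-1.5   0.24] height above mouth 137.65 axial force -0.18 lat [-0.04  0.55] open 75.79116807720679 grip 0.0 t 30.15
cup foot,body [array([-2.53,  0.49]), array([ 4.37, -1.17])] collar (array([-2.85, -0.39]), 13, np.float64(0.25)) foot-end height 40.13
```

View pics/end.png

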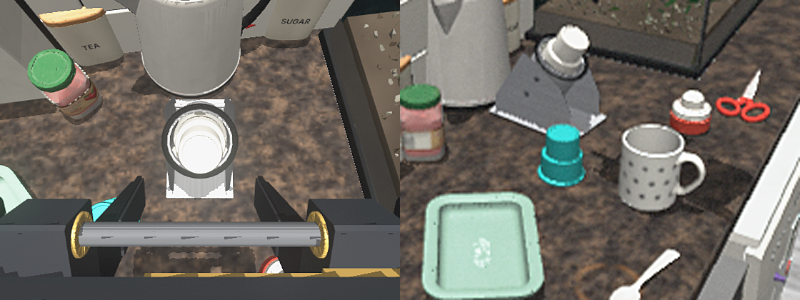

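The picture shows the tray empty and the cup's foot standing out of the collar, at (200,145) on the left and (573,42) on the right. The jar, mug and timer stand where they were.

```bash
python3 -c "
from bench import *
print(job_done())"
```

```text
the job is handed in; nothing more can be done
None
```

Both white cups are nested upside down in the dispenser and held under its catches, the mug, timer and jam jar were left untouched, and the job is handed in.

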